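# Drift the rover's carriage into line and bolt it

### The arm

A 6-joint arm with a two-finger parallel gripper is mounted at the origin on the work surface. World frame = base frame: x ahead of the robot, y to its left, z up, the work surface at z = 0. Lengths are in m, angles in rad, forces in N, time in s.
With the tool pointing down it reaches from about 0.325 to 0.875 m from the base axis. Payload 4.4 kg.
Tool frame: the origin (TCP) lies at the very end of the fingers, on their centre line; the grasp point (between the pads) lies 19 mm behind it (r.tcp_to_grasp is the z of the grasp point in the tool frame, in m); z points along the fingers, y is the direction in which the jaws open and shut (so a half turn about z gives the same grasp; the last joint's range is limited). The gripper opens to 85 mm and grips with 20 to 120 N. Pads are 22 mm wide; open, the fingers measure 114 mm over their backs; the gripper's body (76 mm by 85 mm) begins 54 mm behind the grasp point. The pads swing forward as they close: fully open they stand 13 mm farther back than shut.
Start: joints at [-1.5, 0.207, 1.542, -0, 1.393, -0.15], TCP at [0.126, -0.561, 0.211] pointing down, gripper open.
Joint ranges: [-2.73, 2.73], [-0.86, 2.22], [0.23, 2.46], [-1.11, 4.25], [0.08, 2.63], [-2.82, 2.82]. Speed limits (rad/s): [2.79, 2.79, 3.14, 3.14, 3.14, 3.14].

### API

Orientations are given as [roll, pitch, yaw] about the fixed x, y, z axes, in that order (R = Rz(yaw) Ry(pitch) Rx(roll)).
In Python, from bench import r, read_camera gives the robot as it stands.
- The arm moves only by the tool servo_tool, never from a script. Its arguments are lists of equal length, an entry for each row: "grip": the closure in counts, from 0 (fully open) to 255 (shut); "translation": the shift along the tool's x, y, z in mm, a list of three; "twist": the turn, a rotation vector about the tool's x, y, z in degrees, a list of three. A call has 1 to 5 rows; each row shifts and turns the commanded pose from where the row before left it, along the tool's axes as they then stand; what a row does not reach is not made up. A row lasts 1/10 s, in which the tool goes at most 50 mm and 8.59 degrees, less where a joint would pass 70% of its speed; a pose out of reach is approached as far as the arm can. A call is refused whole if a number of a shift passes 50 or a number of a turn 8.59, either way. A call with a gripper value outside its range is refused whole. The fingers move at their own pace and stop on an object; "newtons" is the grip in N (left out, the last holds). Time passes only in rows, so rows that do not move let the fingers close. It gives the time, the measured TCP pose, the force and the opening at its end, in the units of the state.
- r.sense(): the state, without advancing time (a new reading comes with each control period).
- read_camera(name): name is "scene" or "top" or "wrist"; returns a dict with "frame" (420x560x3 uint8, red, green, blue), "depth" (420x560 float32, m along the optical axis (not along the pixel's ray), 0 where there is no reading), "fovy" (degrees; the focal length in pixels is half the picture's height over the tangent of half this angle, whatever the lens; pixels are square), "cx", "cy" (the principal point, pixels), "dist" ([k1, k2, p1, p2, k3] as OpenCV has them; the pictures are not rectified), "rvec" (rotation vector, rad) and "tvec" (3), from world to camera coordinates, as OpenCV has them; the wrist camera has in their place "tool_from_camera" (4x4, takes a point from camera to tool coordinates, whose origin is the TCP and whose axes are the flange's). Camera axes: x right, y down, z forward; pixel columns grow to the right and rows downward; lengths in m; the calibration is good to about 2 mm. A picture is of the moment at which its call begins: read the wrist's pose just before it.
- r.sign_off(): hands the job in, once; it reports no verdict.
The state is a dict: "clock": time; "joint_pos": joint angles; "qd": joint speeds; "joint_torque": joint torques, N m; "position": TCP position; "tool_rot": TCP orientation; "ft_force": force on the tool from outside, world axes, zero at the start; "torque": the same for the moment, N m; "gripper_width": opening from 0.0 (shut) to 1.0 (fully open).
Only numpy, scipy, OpenCV 4.12 (cv2) and the standard library are available. Lean on these libraries where they do the work, as an engineer would, in place of code of your own. Each camera call takes 0.05 s, during which the arm holds its last target.

### The job

The yellow motor carriage on the rover has crept, so its hole no longer meets the hole in the deck beneath. Push the orange-handled tapered drift fully home through both holes to draw them into line, put it back upright in the stand, fully down, and then push the black bolt fully home in its place. The printed parts crack easily: find the way by feel and give way sideways, keeping under about 25 N while the drift or bolt is going in and landing the collar softly; never push the rover with the hand itself, and leave everything else where it is.

Things in the scene. Friction and masses are not known exactly. Their poses are not given: they have to be found in the camera images.
- frame: Grey four-wheeled rover chassis, fixed. Deck 200 (x) by 104 mm (y), 8 mm thick, top 48 mm up, hollow beneath; wheels out to y = 83 mm either side. Origin on the table under the chassis's centre; x along it to the blue sensor bar (top 68 mm up), z up. An 18 mm hole through the fixed deck lies hidden under the carriage, somewhere within 12 mm in x and 9 mm in y of the centre.
- carriage_hole (a point): Mouth centre of the 18 mm hole through the yellow carriage plate (80 x 56 x 8 mm, top 56 mm above the table; side strips 60 mm). It lies flat on the deck and can be shifted level in x and y, against about 3 N of friction each way, without turning or lifting; it stays where left. Axes as the chassis. At the start it is off the deck hole by up to 7 mm in x and 7 mm in y, any direction.
- stand_hole0 (a point): Mouth of one end hole (the stand's -y end) of the fixed white stand, a block 56 mm (x) by 170 mm (y) by 52 mm high with three 22 mm through holes in a row along its y, 55 mm apart. z up.
- stand_hole1 (a point): Mouth of the middle hole of the stand.
- stand_hole2 (a point): Mouth of the other end hole (the stand's +y end).
- drift_grip (a point): Centre of the drift's orange square handle, 20 x 20 x 55 mm, sides along x and y (at the start along the stand's), z up along the pin. The drift starts upright, tip down, in one of the stand's holes. The underside of its 30 mm collar (5 mm thick) is 32.5 mm below this point, the tip 76.5 mm below.
- drift_collar (a point): Centre of the underside of the drift's collar, on its axis. z up.
- bolt_grip (a point): Centre of the bolt's black square handle, 20 x 20 x 55 mm, sides along x and y (at the start along the stand's), z up. The bolt starts upright in another of the stand's holes. The underside of its 30 mm collar (5 mm thick) is 32.5 mm below this point, the foot 62.5 mm below.
- bolt_collar (a point): Centre of the underside of the bolt's collar, on its axis. z up.
- spare: Green plastic axle stub standing in the remaining hole of the stand, head 30 mm across and 10 mm high; not needed. Origin at its foot.
- mouse: Red computer mouse, 98 x 56 x 29 mm; leave alone. Origin under its centre.
- servo: Small blue servo, 32 x 12 x 30 mm; leave alone.
- bracket: Cream-yellow printed bracket, 70 x 45 x 44 mm; leave alone.
- wheel: Black wheel lying flat, 64 mm across, 20 mm high; leave alone.
- driver: Orange screwdriver, 150 mm long, lying; leave alone.
- bearing: Steel ring, 26 mm across, 8 mm high; leave alone.
- drift: The drift, a steel tapered aligning pin, 0.14 kg. Origin at the centre of its 5 mm flat tip, z up: taper from 5 to 17 mm across over the first 26 mm, then 18 mm of straight 17 mm shank up to the collar.
- bolt: The bolt, a plain push-in black plastic one, 0.08 kg. Origin at the centre of its foot, z up: shank 16 mm across, 30 mm long up to the collar, foot chamfered over 4 mm to 11 mm across.
Not all that is in view belongs to the job. Leave any green, pink or purple look-alike of the bolt alone.

How it is judged:
By the outcome, as a careful person would: the job done as asked, in the order asked, and still so for the second after the job is handed in, with the robot touching nothing.
It also fails if it takes over 72 s, if anything falls off the work surface, if the arm or the gripper's body presses on something with over 40 N, if the wrist force passes 120 N, or if a joint passes its speed limit or range.

## Working session

There is one attempt and no reset: what is moved stays moved. The work goes in short steps, Python scripts to look and compute and a tool call to move; the robot and the scene stay as the last step left them, time stands still between calls to the robot, and variables do not carry over. Pictures are saved under pics/ and viewed, and the job is handed in when it is done.

Besides the shell and the picture viewer there is one more tool, called after ">>>" by a JSON object that holds its "api" and its "payload", one argument or row to a line. servo_tool: Moves the arm, as the interface text tells. Its arguments: {"type":"object","properties":{"grip":{"type":"array","items":{"type":"number"}},"translation":{"type":"array","items":{"type":"array","items":{"type":"number"}}},"twist":{"type":"array","items":{"type":"array","items":{"type":"number"}}},"newtons":{"type":"number"}},"required":["grip","translation","twist"]}

```bash
ls; mkdir -p pics
cat > h.py <<'E'
import numpy as np, cv2
from bench import r, read_camera
def cam(n):
    s=r.sense(); c=read_camera(n); c['s']=s; c['name']=n
    f=c['frame'].shape[0]/2/np.tan(np.radians(c['fovy'])/2)
    c['K']=np.array([[f,0,c['cx']],[0,f,c['cy']],[0,0,1]]); c['D']=np.array(c['dist'],float)
    from scipy.spatial.transform import Rotation as R
    if n=='wrist':
        T=np.eye(4);T[:3,:3]=R.from_euler('xyz',s['tool_rot']).as_matrix();T[:3,3]=s['position']
        W=T@np.array(c['tool_from_camera'])
        c['Rwc']=W[:3,:3];c['o']=W[:3,3]
    else:
        Rc=cv2.Rodrigues(np.array(c['rvec'],float))[0];c['Rwc']=Rc.T;c['o']=-Rc.T@np.array(c['tvec'],float).ravel()
    return c
def save(c,fn): cv2.imwrite('pics/'+fn,c['frame'][:,:,::-1])
def plane(c,uv,z):
    uv=np.array(uv,float).reshape(-1,1,2)
    n=cv2.undistortPoints(uv,c['K'],c['D']).reshape(-1,2)
    d=np.c_[n,np.ones(len(n))]@c['Rwc'].T
    return c['o']+d*((z-c['o'][2])/d[:,2])[:,None]
def cloud(c):
    h,w=c['depth'].shape
    u,v=np.meshgrid(np.arange(w),np.arange(h))
    n=cv2.undistortPoints(np.stack([u,v],-1).reshape(-1,1,2).astype(float),c['K'],c['D']).reshape(-1,2)
    P=np.c_[n,np.ones(len(n))]*c['depth'].reshape(-1,1)
    return (P@c['Rwc'].T+c['o']).reshape(h,w,3)
def project(c,P):
    P=np.array(P,float).reshape(-1,3); R=c['Rwc'].T
    return cv2.projectPoints(P,cv2.Rodrigues(R)[0],-R@c['o'],c['K'],c['D'])[0].reshape(-1,2)
E
python3 - <<'E'
from h import *
import pickle
for n in ['scene','top','wrist']:
    c=cam(n);save(c,n+'0.png');pickle.dump(c,open(n+'0.pkl','wb'));print(n,c['o'],c['K'][0,0])
print(r.sense())
E
```

```text
pics
scene [ 1.09591999 -0.25974978  0.84540697] 462.49822355362784
top [0.42501293 0.05337036 1.22109551] 496.8096590477268
wrist [ 0.19117397 -0.54674078  0.37325502] 347.36767829256
{'clock': 0.15, 'joint_pos': array([-1.50047970e+00,  2.07291074e-01,  1.54261648e+00,  4.40224990e-06,
        1.39353099e+00, -1.50491363e-01]), 'qd': array([ 0.00175773, -0.00131925, -0.00224647, -0.00111617, -0.00037988,
        0.00131933]), 'joint_torque': array([ 3.02336034e-06, -3.83510149e+01, -2.92036700e+01, -2.93142493e-04,
        6.60389152e-03, -1.75545057e-05]), 'position': array([ 0.12588591, -0.56040561,  0.20975903]), 'tool_rot': array([-3.13976828e+00, -2.81025894e-04,  2.20806949e-01]), 'ft_force': array([ 0.16244614, -0.37057094,  0.02223397]), 'torque': array([ 0.00782168, -0.01795218, -0.05003813]), 'gripper_width': 1.0011008264778662}
```

View pics/scene0.png

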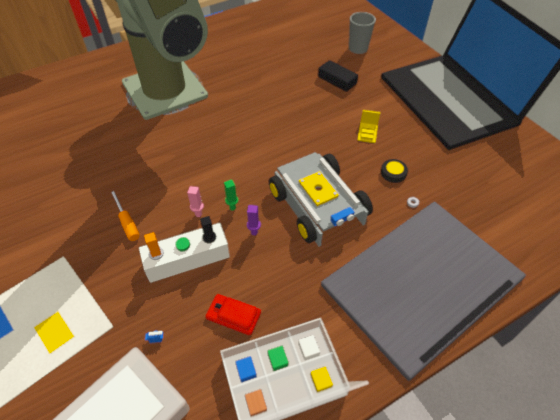

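View pics/top0.png

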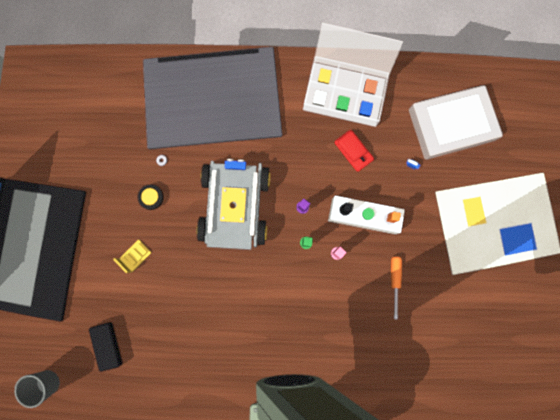

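View pics/wrist0.png

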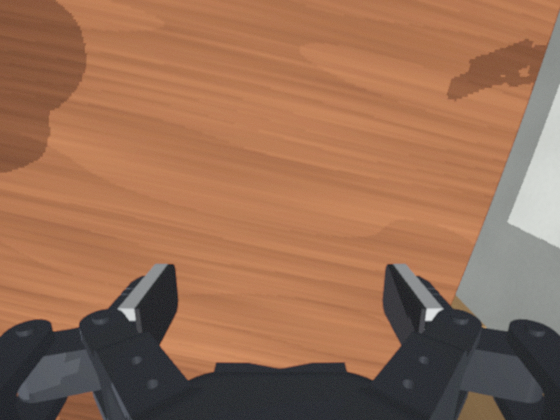

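Candidates, in top-view pixels:
- **Drift:** orange handle in the stand (394,216). It could be confused with the orange screwdriver (396,270) or the orange cube in the box (371,87).
- **Bolt:** black handle in the stand (347,208). It could be confused with the purple (303,206), green (306,242) and pink (338,253) look-alikes, or the black wheel (150,197).
- **Spare:** green head (368,213).

I choose the two handles in the stand. Next I check them in a crop and measure.

```bash
cat > m.py <<'E'
from h import *
import pickle
def hsv(c): return cv2.cvtColor(c['frame'],cv2.COLOR_RGB2HSV)
t=pickle.load(open('top0.pkl','rb'));s=pickle.load(open('scene0.pkl','rb'))
for c in (t,s):
    P=cloud(c);H=hsv(c);h,sa,v=[H[...,i].astype(int) for i in range(3)];X=P[...,0];Y=P[...,1];Z=P[...,2]
    ok=c['depth']>0
    print(c['name'])
    st=ok&(sa<50)&(v>140)&(abs(Z-.052)<.006)&(Y>-.45)&(Y<0)&(X>.3)&(X<.7)
    n,l,stt,_=cv2.connectedComponentsWithStats(st.astype(np.uint8))
    k=1+np.argmax(stt[1:,4]);cnt=np.argwhere(l==k)[:,::-1].astype(float)
    pw=plane(c,cnt,.052)[:,:2].astype(np.float32)
    print('stand',stt[k],cv2.minAreaRect(pw*1000))
    for nm,m in dict(orange=(h<16)&(sa>150)&(Z>.09)&(Z<.125),black=(v<60)&(Z>.09)&(Z<.125),green=(h>50)&(h<75)&(sa>120)&(Z>.045)&(Z<.075),yel=(h>20)&(h<34)&(sa>130)&(Z>.05)&(Z<.066)&(X>.4)).items():
        m=m&ok&(X>.25)&(X<.75)&(Y<.45)&(Y>-.4)
        n,l,q,_=cv2.connectedComponentsWithStats(m.astype(np.uint8))
        for k in range(1,n):
            if q[k,4]>15:
                A=P[l==k];print(nm,q[k],'med',np.median(A,0).round(4),'zmax',np.percentile(A[:,2],95).round(4))
cr=np.vstack([cv2.resize(t['frame'][180:250,320:420],(800,400),interpolation=cv2.INTER_NEAREST)[:300]])
cv2.imwrite('pics/cr1.png',cv2.resize(t['frame'][185:245,320:420],(800,480),interpolation=cv2.INTER_CUBIC)[:,:,::-1])
cv2.imwrite('pics/cr2.png',cv2.resize(t['frame'][155:255,190:280],(540,600),interpolation=cv2.INTER_CUBIC)[:,:,::-1])
E
python3 m.py
```

```text
top
stand [ 330  196   74   37 1257] ((555.7365112304688, -170.38742065429688), (170.60328674316406, 57.0544319152832), 80.28845977783203)
orange [389 212   8  10  36] med [ 0.5435 -0.2156  0.1059] zmax 0.1127
black [343 204  10   8  65] med [ 0.5632 -0.1134  0.1103] zmax 0.1141
green [363 209  11  10  87] med [ 0.5551 -0.1703  0.0615] zmax 0.0655
yel [221 188  25  34 648] med [0.5686 0.1478 0.0552] zmax 0.0585
scene
stand [ 139  223   88   48 1504] ((558.6847534179688, -171.8104248046875), (169.08224487304688, 59.8642463684082), 80.54238891601562)
orange [148 241  10   8  40] med [ 0.5561 -0.2254  0.0968] zmax 0.105
black [201 217  11  15 116] med [ 0.5725 -0.1183  0.1087] zmax 0.1115
green [226 189  11  12  86] med [ 0.4946 -0.0304  0.0597] zmax 0.0732
green [176 238  14  13 135] med [ 0.559  -0.1714  0.0601] zmax 0.0629
yel [299 172  40  34 675] med [0.5719 0.1469 0.0542] zmax 0.0566
```

View pics/cr1.png

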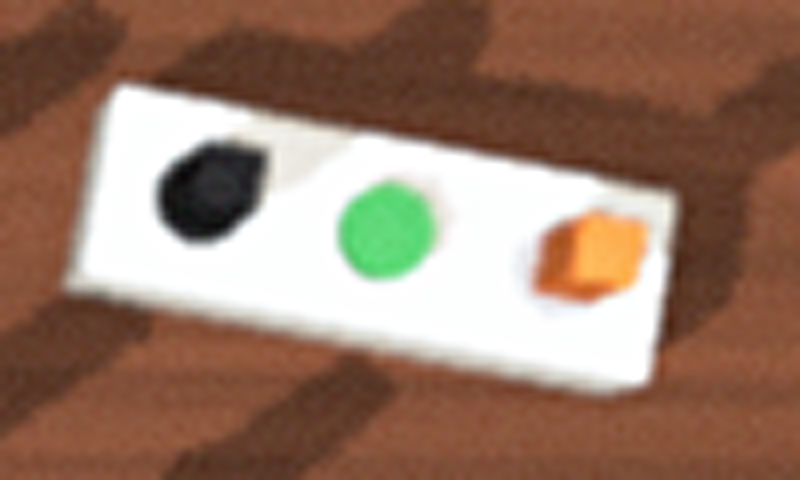

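View pics/cr2.png

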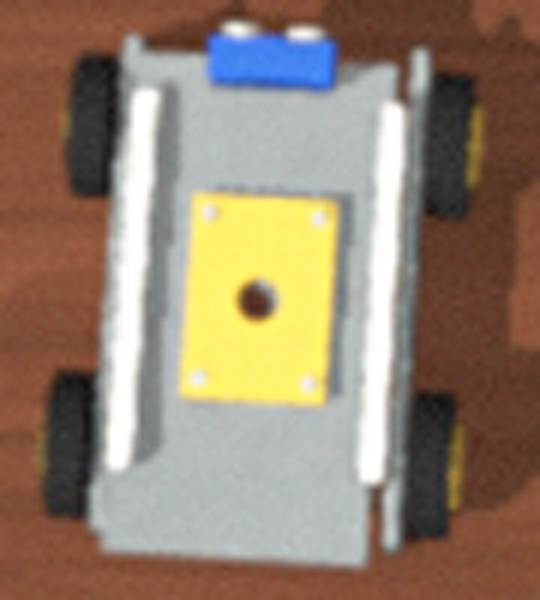

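The crop confirms it: the black handle (bolt) is at the stand's left end at about (347,207), the green head is in the middle, and the orange handle (drift) is at the right end at about (394,215). The carriage hole shows at about (233,205). Now I'll plan the approach and find the rover's yaw.

```bash
cat >> h.py <<'E'
def plan(target,yaw,s=None):
    """error from now to target in tool axes (mm, deg)"""
    from scipy.spatial.transform import Rotation as R
    s=s or r.sense(); A=R.from_euler('xyz',s['tool_rot'])
    d=A.inv().apply(np.array(target)-s['position'])*1000
    w=(A.inv()*R.from_euler('xyz',[np.pi,0,yaw])).as_rotvec(degrees=True)
    print('t',s['clock'],'pos',s['position'].round(4),'rot',s['tool_rot'].round(4),'F',s['ft_force'].round(2),'w',round(s['gripper_width'],3)); print('shift',d.round(2),'twist',w.round(2))
E
python3 - <<'E'
from h import *
import pickle
t=pickle.load(open('top0.pkl','rb'))
H=cv2.cvtColor(t['frame'],cv2.COLOR_RGB2HSV)
P=cloud(t)
m=(H[...,0]>20)&(H[...,0]<34)&(H[...,1]>130)&(P[...,2]>.05)&(P[...,2]<.07)&(P[...,0]>.4)&(P[...,1]<.3)
n,l,q,_=cv2.connectedComponentsWithStats(m.astype(np.uint8));k=1+np.argmax(q[1:,4])
c=np.argwhere(l==k)[:,::-1].astype(float);pw=(plane(t,c,.056)[:,:2]*1000).astype(np.float32)
print('carr',cv2.minAreaRect(pw))
w=(l==k).astype(np.uint8);cs,hh=cv2.findContours(w,cv2.RETR_CCOMP,cv2.CHAIN_APPROX_NONE)
for cc,x in zip(cs,hh[0]):
    if x[3]>=0 and cv2.contourArea(cc)>5: M=cv2.moments(cc);print('hole',plane(t,[M['m10']/M['m00'],M['m01']/M['m00']],.056))
w=cam('wrist');print('axis',r.sense()['position'],np.array(w['tool_from_camera']).round(3))
plan([.53,-.235,.26],1.40)
E
```

```text
carr ((569.380615234375, 148.46214294433594), (53.99589538574219, 78.78018188476562), 88.19092559814453)
hole [[0.53573874 0.12923565 0.056     ]]
hole [[0.56947773 0.14929863 0.056     ]]
hole [[0.60083944 0.12679068 0.056     ]]
axis [ 0.12587598 -0.56052796  0.2099375 ] [[-0.002 -0.964 -0.264  0.067]
 [ 1.    -0.001 -0.001  0.001]
 [ 0.001 -0.264  0.964 -0.164]
 [ 0.     0.     0.     1.   ]]
t 0.2 pos [ 0.1259 -0.5605  0.2099] rot [-3.1401e+00 -2.0000e-04  2.2080e-01] F [0.24 0.08 0.4 ] w 1.001
shift [ 465.62 -229.18  -49.63] twist [-7.000e-02 -6.000e-02 -6.756e+01]
```

>>> {"api": "servo_tool", "payload": {
  "grip": [0,0,0,0,0],
  "translation": [
    [42,-21,-5],
    [42,-21,-5],
    [42,-21,-5],
    [42,-21,-5],
    [42,-21,-5]
  ],
  "twist": [
    [0,0,0],
    [0,0,0],
    [0,0,0],
    [0,0,0],
    [0,0,0]
  ]
}}

```text
clock: 0.7
position: [0.3089, -0.4112, 0.2358]
tool_rot: [-3.142, -0.0, 0.22]
ft_force: [0.1, -0.9, 0.2]
gripper_width: 0.999
```

>>> {"api": "servo_tool", "payload": {
  "grip": [0,0,0,0,0],
  "translation": [
    [42,-21,-5],
    [42,-21,-5],
    [42,-21,-5],
    [42,-21,-5],
    [42,-21,-5]
  ],
  "twist": [
    [0,0,0],
    [0,0,0],
    [0,0,0],
    [0,0,0],
    [0,0,0]
  ]
}}

```text
clock: 1.2
position: [0.4909, -0.2626, 0.2608]
tool_rot: [3.142, 0.0, 0.221]
ft_force: [0.3, -0.9, -0.1]
gripper_width: 0.999
```

>>> {"api": "servo_tool", "payload": {
  "grip": [0,0,0,0,0],
  "translation": [
    [40,-20,0],
    [0,0,0],
    [0,0,0],
    [0,0,0],
    [0,0,0]
  ],
  "twist": [
    [0,0,-7.5],
    [0,0,-7.5],
    [0,0,-7.5],
    [0,0,-7.5],
    [0,0,-7.5]
  ]
}}

```text
clock: 1.7
position: [0.5244, -0.2355, 0.2602]
tool_rot: [-3.141, 0.0, 0.881]
ft_force: [0.8, 0.4, 0.5]
gripper_width: 1.004
```

>>> {"api": "servo_tool", "payload": {
  "grip": [0,0,0,0,0],
  "translation": [
    [0,0,0],
    [0,0,0],
    [0,0,0],
    [0,0,0],
    [0,0,0]
  ],
  "twist": [
    [0,0,-7.5],
    [0,0,-7.5],
    [0,0,-7.5],
    [0,0,-7.5],
    [0,0,0]
  ]
}}

```text
clock: 2.2
position: [0.5242, -0.2358, 0.2604]
tool_rot: [-3.141, -0.0, 1.399]
ft_force: [-0.2, 0.5, -0.5]
gripper_width: 1.002
```

```bash
cat > w.py <<'E'
import sys
from h import *
import pickle
c=cam('wrist');save(c,sys.argv[1]+'.png');pickle.dump(c,open(sys.argv[1]+'.pkl','wb'))
plan([.53,-.235,.26],1.40,c['s'])
E
python3 w.py w1
```

```text
t 2.2 pos [ 0.5242 -0.2358  0.2604] rot [-3.1410e+00 -3.0000e-04  1.3986e+00] F [-0.25  0.5  -0.5 ] w 1.002
shift [1.75 5.58 0.35] twist [-0.03 -0.02 -0.08]
```

View pics/w1.png

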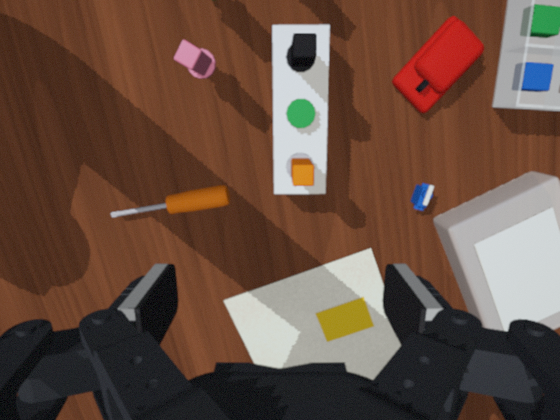

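The wrist view shows the stand spanning (273–330, 25–194), with the drift's orange top at (303,175), the spare at (301,113) and the bolt's top at (304,46).

```bash
cat > meas.py <<'E'
import sys,pickle
from h import *
c=pickle.load(open(sys.argv[1]+'.pkl','rb'))
H=cv2.cvtColor(c['frame'],cv2.COLOR_RGB2HSV);h,sa,v=[H[...,i].astype(int) for i in range(3)]
P=cloud(c);Z=P[...,2];X=P[...,0];Y=P[...,1]
reg=(X>.45)&(X<.65)&(Y>-.3)&(Y<-.05)
def big(m):
    n,l,q,_=cv2.connectedComponentsWithStats(m.astype(np.uint8));k=1+np.argmax(q[1:,4]);return l==k
st=big(reg&(sa<60)&(v>120)&(abs(Z-.052)<.006))
print('stand',cv2.minAreaRect((plane(c,np.argwhere(st)[:,::-1],.052)[:,:2]*1000).astype(np.float32)), np.median(Z[st]))
for nm,cm in dict(orange=(h<22)&(sa>120),black=(v<80),green=(h>45)&(h<85)&(sa>100)).items():
    ms=reg&cm&(Z>.055)
    zt=np.percentile(Z[ms],90); m=big(ms&(Z>zt-.006))
    print(nm,'ztop',zt.round(4),m.sum(),cv2.minAreaRect((plane(c,np.argwhere(m)[:,::-1],{'orange':.112,'black':.112,'green':.062}[nm])[:,:2]*1000).astype(np.float32)))
E
python3 meas.py w1
```

```text
stand ((556.3980102539062, -170.7842559814453), (170.17495727539062, 56.12897491455078), 80.03129577636719) 0.05241220448233719
orange ztop 0.424 2 ((503.2740173339844, -77.68879699707031), (0.8218526840209961, 0.0), 169.3894805908203)
black ztop 0.3732 10249 ((483.1518249511719, -469.13104248046875), (66.17164611816406, 381.35223388671875), 80.08406066894531)
green ztop 0.3264 2 ((811.360107421875, -131.0691680908203), (1.357905626296997, 0.0), -143.3222198486328)
```

```bash
sed -i 's/ms=reg&cm&(Z>.055)/ms=big(reg\&cm\&(Z>.055)\&(Z<.13))/' meas.py; python3 meas.py w1
```

```text
stand ((556.3980102539062, -170.7842559814453), (170.17495727539062, 56.12897491455078), 80.03129577636719) 0.05241220448233719
orange ztop 0.113 457 ((546.8624877929688, -224.78358459472656), (19.333213806152344, 19.157575607299805), 80.53242492675781)
black ztop 0.1132 575 ((564.8464965820312, -117.82569885253906), (18.862756729125977, 19.323266983032227), 80.26210021972656)
green ztop 0.0634 617 ((556.4453125, -171.1953887939453), (27.283132553100586, 27.171478271484375), 4.716814041137695)
```

```bash
python3 -c "
from h import *
plan([.5469,-.2248,.073],1.399)"
```

```text
t 2.25 pos [ 0.5242 -0.2358  0.2604] rot [-3.1411e+00 -2.0000e-04  1.3963e+00] F [ 0.37 -0.07 -0.45] w 1.001
shift [ 14.72  20.5  187.38] twist [-0.03 -0.01 -0.15]
```

>>> {"api": "servo_tool", "payload": {
  "grip": [0,0,0,0,0],
  "translation": [
    [14.7,20.5,0],
    [0,0,40],
    [0,0,40],
    [0,0,40],
    [0,0,20]
  ],
  "twist": [
    [0,0,0],
    [0,0,0],
    [0,0,0],
    [0,0,0],
    [0,0,0]
  ]
}}

```text
clock: 2.75
position: [0.5445, -0.2233, 0.1162]
tool_rot: [-3.135, -0.002, 1.396]
ft_force: [0.2, 0.7, -0.9]
gripper_width: 1.0
```

>>> {"api": "servo_tool", "payload": {
  "grip": [0,0,0,0,0],
  "translation": [
    [0,0,20],
    [0,0,15],
    [0,0,12],
    [0,0,0],
    [0,0,0]
  ],
  "twist": [
    [0,0,0],
    [0,0,0],
    [0,0,0],
    [0,0,0],
    [0,0,0]
  ]
}}

```text
clock: 3.25
position: [0.5475, -0.2252, 0.0742]
tool_rot: [3.141, 0.0, 1.398]
ft_force: [1.0, 0.6, 0.0]
gripper_width: 0.999
```

```bash
python3 w.py w2; python3 -c "
from h import *
plan([.5469,-.2248,.073],1.399)"
```

```text
t 3.25 pos [ 0.5475 -0.2252  0.0742] rot [3.1408e+00 3.0000e-04 1.3983e+00] F [1.04 0.61 0.02] w 0.999
shift [ -12.73  -15.42 -185.84] twist [ 0.04  0.02 -0.09]
t 3.3 pos [ 0.5479 -0.2254  0.0748] rot [3.1397e+00 7.0000e-04 1.3985e+00] F [-0.41 -0.01  0.3 ] w 1.001
shift [ 0.41 -1.13  1.76] twist [ 0.11  0.04 -0.03]
```

View pics/w2.png

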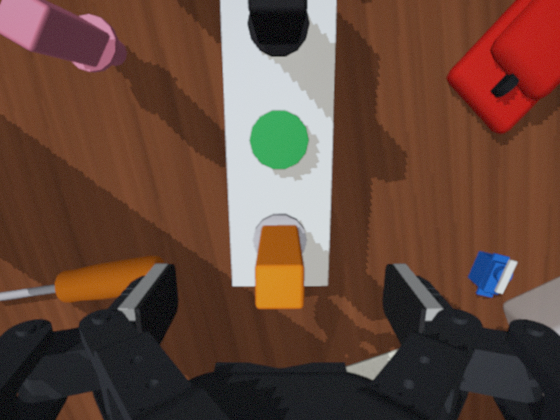

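The drift's handle (280,275) sits midway between the pads, so I close.

>>> {"api": "servo_tool", "payload": {
  "grip": [255,255,255,255,255],
  "translation": [
    [0,-0.5,0],
    [0,0,0],
    [0,0,0],
    [0,0,0],
    [0,0,0]
  ],
  "twist": [
    [0,0,0],
    [0,0,0],
    [0,0,0],
    [0,0,0],
    [0,0,0]
  ],
  "newtons": 80
}}

```text
clock: 3.8
position: [0.5471, -0.2251, 0.0743]
tool_rot: [3.14, 0.0, 1.399]
ft_force: [-0.5, -0.3, -1.2]
gripper_width: 0.211
```

>>> {"api": "servo_tool", "payload": {
  "grip": [255,255,255,255,255],
  "translation": [
    [0,0,0],
    [0,0,0],
    [0,0,0],
    [0,0,0],
    [0,0,0]
  ],
  "twist": [
    [0,0,0],
    [0,0,0],
    [0,0,0],
    [0,0,0],
    [0,0,0]
  ]
}}

```text
clock: 4.3
position: [0.5471, -0.2251, 0.0742]
tool_rot: [3.14, 0.0, 1.399]
ft_force: [1.0, -1.5, 3.6]
gripper_width: 0.214
```

>>> {"api": "servo_tool", "payload": {
  "grip": [255,255,255,255,255],
  "translation": [
    [0,0,-5],
    [0,0,-15],
    [0,0,-40],
    [0,0,-50],
    [0,0,-40]
  ],
  "twist": [
    [0,0,0],
    [0,0,0],
    [0,0,0],
    [0,0,0],
    [0,0,0]
  ]
}}

```text
clock: 4.8
position: [0.5463, -0.2247, 0.2265]
tool_rot: [3.141, 0.0, 1.399]
ft_force: [0.3, -0.9, -1.2]
gripper_width: 0.217
```

```bash
python3 -c "
from h import *
plan([.575,.09,.225],1.399)"
```

```text
t 4.8 pos [ 0.5463 -0.2247  0.2265] rot [3.1414e+00 3.0000e-04 1.3990e+00] F [ 0.31 -0.87 -1.15] w 0.217
shift [314.98 -25.52   1.42] twist [ 0.01  0.02 -0.  ]
```

>>> {"api": "servo_tool", "payload": {
  "grip": [255,255,255,255,255],
  "translation": [
    [35,-3,0],
    [45,-4,0],
    [45,-4,0],
    [45,-4,0],
    [45,-4,0]
  ],
  "twist": [
    [0,0,0],
    [0,0,0],
    [0,0,0],
    [0,0,0],
    [0,0,0]
  ]
}}

```text
clock: 5.3
position: [0.5637, -0.008, 0.2241]
tool_rot: [-3.14, 0.0, 1.398]
ft_force: [1.0, -0.6, -1.6]
gripper_width: 0.211
```

>>> {"api": "servo_tool", "payload": {
  "grip": [255,255,255,255,255],
  "translation": [
    [45,-4,0],
    [35,-2,0],
    [20,0,0],
    [0,0,0],
    [0,0,0]
  ],
  "twist": [
    [0,0,0],
    [0,0,0],
    [0,0,0],
    [0,0,0],
    [0,0,0]
  ]
}}

```text
clock: 5.8
position: [0.5752, 0.0898, 0.2237]
tool_rot: [-3.141, 0.001, 1.4]
ft_force: [0.6, -0.6, -1.5]
gripper_width: 0.214
```

```bash
python3 w.py w3
```

```text
t 5.8 pos [0.5752 0.0898 0.2237] rot [-3.1406e+00  1.1000e-03  1.4000e+00] F [ 0.56 -0.59 -1.53] w 0.214
shift [-327.81   10.61  -35.95] twist [-0.06  0.06  0.  ]
```

View pics/w3.png

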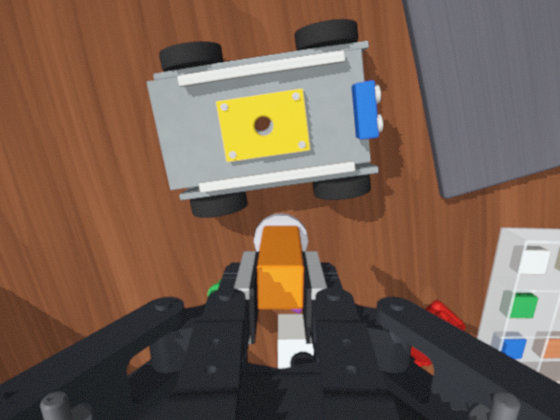

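The drift is held upright at (280,260). The carriage spans (217–310, 90–160) with its hole at about (263,125). I'll measure the hole and crop it.

```bash
cat > hole.py <<'E'
import sys,pickle
from h import *
c=pickle.load(open(sys.argv[1]+'.pkl','rb'))
H=cv2.cvtColor(c['frame'],cv2.COLOR_RGB2HSV);h,sa,v=[H[...,i].astype(int) for i in range(3)]
P=cloud(c);Z=P[...,2];X=P[...,0];Y=P[...,1]
m=(h>20)&(h<36)&(sa>120)&(abs(Z-.056)<.008)&(X>.45)&(X<.7)&(Y>.05)
n,l,q,_=cv2.connectedComponentsWithStats(m.astype(np.uint8));k=1+np.argmax(q[1:,4]);w=(l==k).astype(np.uint8)
print('carr z',np.median(Z[l==k]),cv2.minAreaRect((plane(c,np.argwhere(l==k)[:,::-1],.056)[:,:2]*1000).astype(np.float32)))
cs,hh=cv2.findContours(w,cv2.RETR_CCOMP,cv2.CHAIN_APPROX_NONE)
for cc,x in zip(cs,hh[0]):
    if x[3]>=0 and cv2.contourArea(cc)>80:
        W=(plane(c,cc.reshape(-1,2),.056)[:,:2]*1000).astype(np.float32)
        e=cv2.fitEllipse(W);print('hole',e, 'px',cc.reshape(-1,2).mean(0))
        u,vv=cc.reshape(-1,2).mean(0).astype(int)
cr=c['frame'][vv-25:vv+25,u-30:u+30]
cv2.imwrite('pics/%s_h.png'%sys.argv[1],cv2.resize(cr,(720,600),interpolation=cv2.INTER_CUBIC)[:,:,::-1])
# chassis axis from rover deck grey
g=(sa<40)&(v>90)&(v<190)&(abs(Z-.048)<.005)&(X>.4)&(X<.75)&(Y>.05)&(Y<.28)
n,l,q,_=cv2.connectedComponentsWithStats(g.astype(np.uint8));k=1+np.argmax(q[1:,4])
print('deck',cv2.minAreaRect((plane(c,np.argwhere(g)[:,::-1],.048)[:,:2]*1000).astype(np.float32)))
E
python3 hole.py w3
```

```text
carr z 0.056388713130167856 ((569.6322631835938, 148.92916870117188), (55.842254638671875, 79.79592895507812), 88.22968292236328)
hole ((570.0570678710938, 148.7074432373047), (18.208465576171875, 18.363235473632812), 53.57506561279297) px [263.69642857 125.66071429]
deck ((570.6798706054688, 150.0150146484375), (121.99945068359375, 207.449462890625), 88.1566162109375)
```

View pics/w3_h.png

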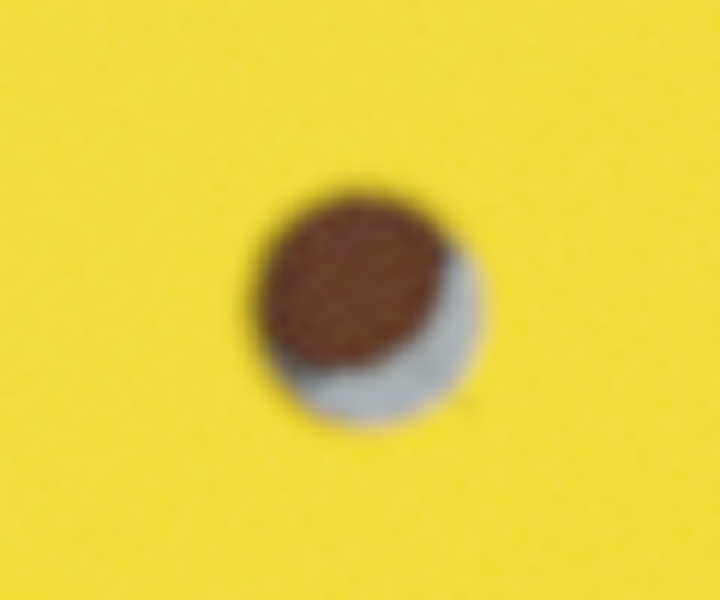

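In the crop the grey deck shows as a crescent at the lower right, so the deck hole lies toward the upper left (−x, +y). I'll fit its rim as a 9 mm circle on the z=0.048 plane.

```bash
cat > deck.py <<'E'
import sys,pickle
from h import *
from scipy.optimize import least_squares
c=pickle.load(open(sys.argv[1]+'.pkl','rb'))
hc=np.array([float(sys.argv[2]),float(sys.argv[3])])
F=cv2.resize(c['frame'],None,fx=8,fy=8,interpolation=cv2.INTER_CUBIC)
uv=project(c,[[hc[0],hc[1],.056]])[0]
u0,v0=(uv*8).astype(int);R=150
sub=F[v0-R:v0+R,u0-R:u0+R].astype(int)
H=cv2.cvtColor(sub.astype(np.uint8),cv2.COLOR_RGB2HSV)
grey=((H[...,1]<70)&(H[...,2]>90)).astype(np.uint8)
brown=((H[...,1]>90)&(H[...,2]<130)).astype(np.uint8)
print(grey.sum(),brown.sum())
k=np.ones((13,13),np.uint8)
b=cv2.dilate(grey,k)&cv2.dilate(brown,k)
p=np.argwhere(b)[:,::-1]
uvp=(p+[u0-R,v0-R]+.5)/8-.5
W=plane(c,uvp,.048)[:,:2]*1000
# keep points well inside the carriage hole
W6=plane(c,uvp,.056)[:,:2]*1000
W=W[np.linalg.norm(W6-hc*1000,axis=1)<8.0]
f=lambda x:np.hypot(W[:,0]-x[0],W[:,1]-x[1])-9
for s in ([-3,3],[3,-3],[0,5]):
    o=least_squares(f,hc*1000+s,loss='soft_l1');print(o.x.round(2),(o.x-hc*1000).round(2),np.sqrt(np.mean(o.fun**2)).round(2),len(W))
E
python3 deck.py w3 .57006 .1487
```

```text
6185 10182
[567.01 154.2 ] [-3.05  5.5 ] 0.48 2153
[572.93 139.53] [ 2.87 -9.17] 2.31 2153
[567.01 154.2 ] [-3.05  5.5 ] 0.48 2153
```

Run:
```python
from h import *
import pickle
c=pickle.load(open('w3.pkl','rb'));s=c['s']
H=cv2.cvtColor(c['frame'],cv2.COLOR_RGB2HSV);h,sa,v=[H[...,i].astype(int) for i in range(3)]
P=cloud(c);Z=P[...,2]
m=(h<22)&(sa>150);m[:200]=0
z=Z[m]-s['position'][2];print(np.percentile(z,[5,50,90,95]).round(4))
t=m&(Z-s['position'][2]>.032)&(Z<.3)
zt=s['position'][2]+.0377
W=(plane(c,np.argwhere(t)[:,::-1],zt)[:,:2]*1000).astype(np.float32);re=cv2.minAreaRect(W);print(t.sum(),re)
d=np.array(re[0])/1000-s['position'][:2];y=s['tool_rot'][2]
print('offset world',d,'tool x',d@[np.cos(y),np.sin(y)],'tool y',d@[np.sin(y),-np.cos(y)])
# collar ring: light grey px
g=(sa<40)&(v>150);g[:210]=0;g[260:]=0;g[:,:240]=0;g[:,320:]=0
print(np.argwhere(g).min(0),np.argwhere(g).max(0))
plan([.5685,.1515,.125],1.399)
```

```text
[-0.2245 -0.2231  0.0362  0.0382]
2337 ((588.5814819335938, 79.6165542602539), (36.53092956542969, 100.70368194580078), 66.44979858398438)
offset world [ 0.01336763 -0.01019574] tool x -0.00777570291582337 tool y 0.014905871444272606
[214 244] [259 316]
t 5.85 pos [0.5753 0.0891 0.2237] rot [-3.1408e+00  9.0000e-04  1.3987e+00] F [ 0.3   0.16 -1.6 ] w 0.21
shift [ 60.37 -17.34  98.67] twist [-0.05  0.05 -0.02]
```

```bash
cat > held.py <<'E'
from h import *
import pickle,sys
c=pickle.load(open(sys.argv[1]+'.pkl','rb'));s=c['s']
H=cv2.cvtColor(c['frame'],cv2.COLOR_RGB2HSV);h,sa,v=[H[...,i].astype(int) for i in range(3)]
P=cloud(c);Z=P[...,2]
m=(h<22)&(sa>150)&(abs(Z-s['position'][2]-.0377)<.004);m[:200]=0;m[:,:245]=0;m[:,315:]=0
n,l,q,_=cv2.connectedComponentsWithStats(m.astype(np.uint8));k=1+np.argmax(q[1:,4]);t=l==k
zt=s['position'][2]+.0377
re=cv2.minAreaRect((plane(c,np.argwhere(t)[:,::-1],zt)[:,:2]*1000).astype(np.float32));print(q[k],re)
d=np.array(re[0])/1000-s['position'][:2];y=s['tool_rot'][2]
print('offset world',d,'tool x',d@[np.cos(y),np.sin(y)],'tool y',d@[np.sin(y),-np.cos(y)])
E
python3 held.py w3
```

```text
[ 256  261   48   49 2180] ((575.2716674804688, 90.45284271240234), (21.31148910522461, 18.750362396240234), 80.19526672363281)
offset world [5.78111782e-05 6.40546972e-04] tool x 0.0006410541272936344 tool y -5.1886043797578524e-05
```

The drift is centred in the grip to within 1 mm. Next I move over the middle of the hole overlap.

>>> {"api": "servo_tool", "payload": {
  "grip": [255,255,255,255,255],
  "translation": [
    [30,-8.7,0],
    [29.7,-8.6,10],
    [0,0,40],
    [0,0,30],
    [0,0,13]
  ],
  "twist": [
    [0,0,0],
    [0,0,0],
    [0,0,0],
    [0,0,0],
    [0,0,0]
  ]
}}

```text
clock: 6.35
position: [0.5662, 0.15, 0.1271]
tool_rot: [-3.135, 0.002, 1.397]
ft_force: [-0.6, 0.0, -1.7]
gripper_width: 0.215
```

>>> {"api": "servo_tool", "payload": {
  "grip": [255,255,255,255,255],
  "translation": [
    [0,0,0],
    [0,0,0],
    [0,0,0],
    [0,0,0],
    [0,0,0]
  ],
  "twist": [
    [0,0,0],
    [0,0,0],
    [0,0,0],
    [0,0,0],
    [0,0,0]
  ]
}}

```text
clock: 6.85
position: [0.57, 0.1516, 0.1322]
tool_rot: [3.139, -0.001, 1.399]
ft_force: [-0.1, -1.2, -1.6]
gripper_width: 0.21
```

```bash
python3 w.py w4; python3 -c "
from h import *
plan([.5685,.1515,.1063],1.399)
c=cam('scene');save(c,'s4.png');cv2.imwrite('pics/s4c.png',cv2.resize(c['frame'][90:250,250:390],(700,800))[:600,:,::-1])"
```

```text
t 6.85 pos [0.57   0.1516 0.1322] rot [ 3.1391e+00 -7.0000e-04  1.3988e+00] F [-0.09 -1.21 -1.61] w 0.21
shift [-387.65   27.11 -128.07] twist [ 0.14 -0.04 -0.07]
t 6.9 pos [0.5696 0.1516 0.1318] rot [ 3.1399e+00 -5.0000e-04  1.3989e+00] F [-0.13 -0.22 -2.3 ] w 0.212
shift [-0.35 -1.15 25.45] twist [ 0.1  -0.03 -0.01]
```

View pics/w4.png

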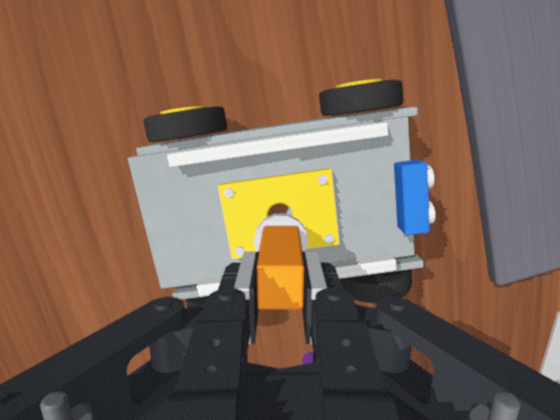

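View pics/s4c.png

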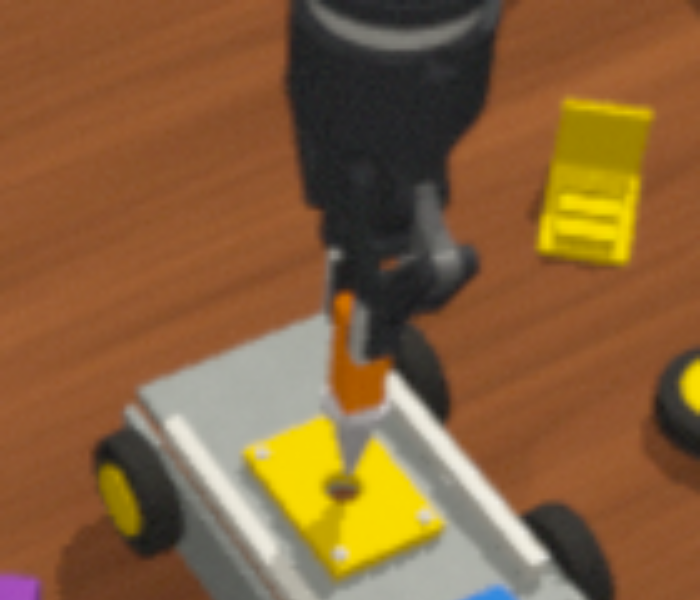

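The scene crop shows the tip just above the carriage hole. I descend slowly, correcting by (−0.4,−1).

>>> {"api": "servo_tool", "payload": {
  "grip": [255,255,255,255,255],
  "translation": [
    [-0.3,-1,3],
    [0,0,3],
    [0,0,3],
    [0,0,3],
    [0,0,2]
  ],
  "twist": [
    [0,0,0],
    [0,0,0],
    [0,0,0],
    [0,0,0],
    [0,0,0]
  ]
}}

```text
clock: 7.45
position: [0.5677, 0.1514, 0.1161]
tool_rot: [-3.141, 0.0, 1.399]
ft_force: [-0.3, 0.2, -2.1]
gripper_width: 0.214
```

>>> {"api": "servo_tool", "payload": {
  "grip": [255,255,255,255,255],
  "translation": [
    [0,0,2],
    [0,0,2],
    [0,0,2],
    [0,0,0],
    [0,0,0]
  ],
  "twist": [
    [0,0,0],
    [0,0,0],
    [0,0,0],
    [0,0,0],
    [0,0,0]
  ]
}}

```text
clock: 7.95
position: [0.568, 0.1515, 0.1107]
tool_rot: [3.142, -0.0, 1.399]
ft_force: [-0.2, 0.8, -2.0]
gripper_width: 0.217
```

>>> {"api": "servo_tool", "payload": {
  "grip": [255,255,255,255,255],
  "translation": [
    [0,0,2],
    [0,0,2],
    [0.6,-0.4,1],
    [0.6,-0.3,1],
    [0,0,0]
  ],
  "twist": [
    [0,0,0],
    [0,0,0],
    [0,0,0],
    [0,0,0],
    [0,0,0]
  ]
}}

```text
clock: 8.45
position: [0.5676, 0.1525, 0.1047]
tool_rot: [3.141, 0.001, 1.399]
ft_force: [0.5, -1.7, -1.7]
gripper_width: 0.211
```

>>> {"api": "servo_tool", "payload": {
  "grip": [255,255,255,255,255],
  "translation": [
    [0.7,-0.4,0.5],
    [0.6,-0.3,0.5],
    [0,0,1],
    [0,0,1],
    [0,0,0]
  ],
  "twist": [
    [0,0,0],
    [0,0,0],
    [0,0,0],
    [0,0,0],
    [0,0,0]
  ]
}}

```text
clock: 8.95
position: [0.5679, 0.1539, 0.1021]
tool_rot: [3.14, -0.0, 1.399]
ft_force: [1.9, -2.3, 1.2]
gripper_width: 0.213
```

The reaction is about (+2,−2) N, as expected from dragging the carriage. I continue.

>>> {"api": "servo_tool", "payload": {
  "grip": [255,255,255,255,255],
  "translation": [
    [0,-0.3,1],
    [0,0,1],
    [0,0,1],
    [0,0,1],
    [0,0,0]
  ],
  "twist": [
    [0,0,0],
    [0,0,0],
    [0,0,0],
    [0,0,0],
    [0,0,0]
  ]
}}

```text
clock: 9.45
position: [0.5671, 0.1542, 0.0978]
tool_rot: [3.141, -0.0, 1.399]
ft_force: [2.4, -2.9, 2.5]
gripper_width: 0.212
```

>>> {"api": "servo_tool", "payload": {
  "grip": [255,255,255,255,255],
  "translation": [
    [0,0,1],
    [0,0,1],
    [0,0,1],
    [0,0,0],
    [0,0,0]
  ],
  "twist": [
    [0,0,0],
    [0,0,0],
    [0,0,0],
    [0,0,0],
    [0,0,0]
  ]
}}

```text
clock: 9.95
position: [0.5662, 0.1542, 0.0941]
tool_rot: [-3.14, 0.0, 1.399]
ft_force: [2.4, -3.1, -0.7]
gripper_width: 0.213
```

>>> {"api": "servo_tool", "payload": {
  "grip": [255,255,255,255,255],
  "translation": [
    [0,0,1],
    [0,0,1],
    [0,0,1],
    [0,0,0],
    [0,0,0]
  ],
  "twist": [
    [0,0,0],
    [0,0,0],
    [0,0,0],
    [0,0,0],
    [0,0,0]
  ]
}}

```text
clock: 10.45
position: [0.5663, 0.1542, 0.0913]
tool_rot: [-3.141, 0.0, 1.399]
ft_force: [3.4, -3.0, -0.2]
gripper_width: 0.209
```

>>> {"api": "servo_tool", "payload": {
  "grip": [255,255,255,255,255],
  "translation": [
    [0,0,1],
    [0,0,1],
    [0,0,0.5],
    [0,0,0],
    [0,0,0]
  ],
  "twist": [
    [0,0,0],
    [0,0,0],
    [0,0,0],
    [0,0,0],
    [0,0,0]
  ]
}}

```text
clock: 10.95
position: [0.5665, 0.1542, 0.089]
tool_rot: [-3.141, 0.0, 1.399]
ft_force: [1.7, -3.2, -0.3]
gripper_width: 0.212
```

>>> {"api": "servo_tool", "payload": {
  "grip": [255,255,255,255,255],
  "translation": [
    [0,0,1],
    [0,0,1],
    [0,0,0.5],
    [0,0,0],
    [0,0,0]
  ],
  "twist": [
    [0,0,0],
    [0,0,0],
    [0,0,0],
    [0,0,0],
    [0,0,0]
  ]
}}

```text
clock: 11.45
position: [0.5666, 0.1542, 0.0866]
tool_rot: [-3.141, 0.0, 1.399]
ft_force: [1.6, -3.1, -0.7]
gripper_width: 0.21
```

>>> {"api": "servo_tool", "payload": {
  "grip": [255,255,255,255,255],
  "translation": [
    [0,0,1],
    [0,0,1],
    [0,0,1],
    [0,0,0.5],
    [0,0,0]
  ],
  "twist": [
    [0,0,0],
    [0,0,0],
    [0,0,0],
    [0,0,0],
    [0,0,0]
  ]
}}

```text
clock: 11.95
position: [0.5667, 0.1542, 0.083]
tool_rot: [-3.141, 0.0, 1.399]
ft_force: [2.3, -2.9, -0.2]
gripper_width: 0.21
```

Past the taper with no wedging. I approach the collar seat (TCP about 0.078) in fine steps.

>>> {"api": "servo_tool", "payload": {
  "grip": [255,255,255,255,255],
  "translation": [
    [0,0,0.8],
    [0,0,0.8],
    [0,0,0.6],
    [0,0,0.6],
    [0,0,0]
  ],
  "twist": [
    [0,0,0],
    [0,0,0],
    [0,0,0],
    [0,0,0],
    [0,0,0]
  ]
}}

```text
clock: 12.45
position: [0.5667, 0.1542, 0.0803]
tool_rot: [-3.142, -0.0, 1.399]
ft_force: [0.6, -3.2, -0.6]
gripper_width: 0.211
```

>>> {"api": "servo_tool", "payload": {
  "grip": [255,255,255,255,255],
  "translation": [
    [0,0,0.4],
    [0,0,0.4],
    [0,0,0],
    [0,0,0.4],
    [0,0,0]
  ],
  "twist": [
    [0,0,0],
    [0,0,0],
    [0,0,0],
    [0,0,0],
    [0,0,0]
  ]
}}

```text
clock: 12.95
position: [0.5667, 0.1543, 0.0792]
tool_rot: [3.142, -0.0, 1.399]
ft_force: [1.9, -3.0, -0.6]
gripper_width: 0.215
```

>>> {"api": "servo_tool", "payload": {
  "grip": [255,255,255,255,255],
  "translation": [
    [0,0,0.4],
    [0,0,0],
    [0,0,0.4],
    [0,0,0],
    [0,0,0]
  ],
  "twist": [
    [0,0,0],
    [0,0,0],
    [0,0,0],
    [0,0,0],
    [0,0,0]
  ]
}}

```text
clock: 13.45
position: [0.5668, 0.1542, 0.0784]
tool_rot: [3.142, -0.0, 1.399]
ft_force: [1.8, -3.0, -0.5]
gripper_width: 0.211
```

>>> {"api": "servo_tool", "payload": {
  "grip": [255,255,255],
  "translation": [
    [0,0,0.4],
    [0,0,0],
    [0,0,0]
  ],
  "twist": [
    [0,0,0],
    [0,0,0],
    [0,0,0]
  ]
}}

```text
clock: 13.75
position: [0.5668, 0.1542, 0.0781]
tool_rot: [3.142, -0.0, 1.399]
ft_force: [-0.1, -2.5, 0.7]
gripper_width: 0.21
```

>>> {"api": "servo_tool", "payload": {
  "grip": [255,255,255],
  "translation": [
    [0,0,0.4],
    [0,0,0],
    [0,0,0]
  ],
  "twist": [
    [0,0,0],
    [0,0,0],
    [0,0,0]
  ]
}}

```text
clock: 14.05
position: [0.5668, 0.1543, 0.078]
tool_rot: [3.141, -0.0, 1.399]
ft_force: [-0.2, -3.0, 3.7]
gripper_width: 0.21
```

>>> {"api": "servo_tool", "payload": {
  "grip": [255,255,255],
  "translation": [
    [0,0,0.3],
    [0,0,0],
    [0,0,0]
  ],
  "twist": [
    [0,0,0],
    [0,0,0],
    [0,0,0]
  ]
}}

```text
clock: 14.35
position: [0.5669, 0.1543, 0.0779]
tool_rot: [3.141, -0.0, 1.399]
ft_force: [0.0, -2.3, 6.0]
gripper_width: 0.211
```

The collar has landed: TCP is 0.0779 against an expected 0.0782, with the force rising softly. One firm nudge, then a look.

>>> {"api": "servo_tool", "payload": {
  "grip": [255,255,255],
  "translation": [
    [0,0,0.5],
    [0,0,0],
    [0,0,0]
  ],
  "twist": [
    [0,0,0],
    [0,0,0],
    [0,0,0]
  ]
}}

```text
clock: 14.65
position: [0.567, 0.1544, 0.0779]
tool_rot: [3.141, -0.0, 1.399]
ft_force: [-1.1, -3.1, 7.0]
gripper_width: 0.213
```

```bash
python3 -c "
from h import *
c=cam('scene');cv2.imwrite('pics/s5c.png',cv2.resize(c['frame'][90:250,250:390],(700,800))[100:700,:,::-1])"; python3 w.py w5
```

```text
t 14.7 pos [0.567  0.1544 0.0779] rot [ 3.1412e+00 -3.0000e-04  1.3990e+00] F [-2.22 -2.54  7.88] w 0.214
shift [-389.9    30.24 -182.21] twist [ 0.02 -0.01 -0.06]
```

View pics/s5c.png

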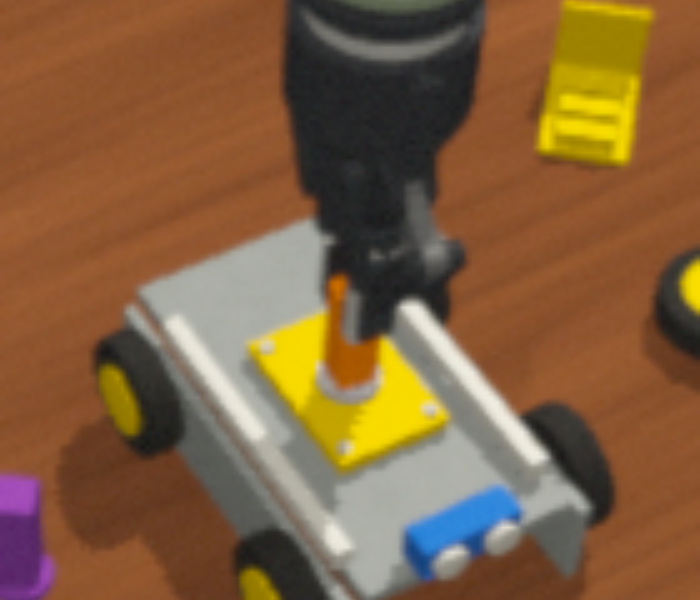

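View pics/w5.png

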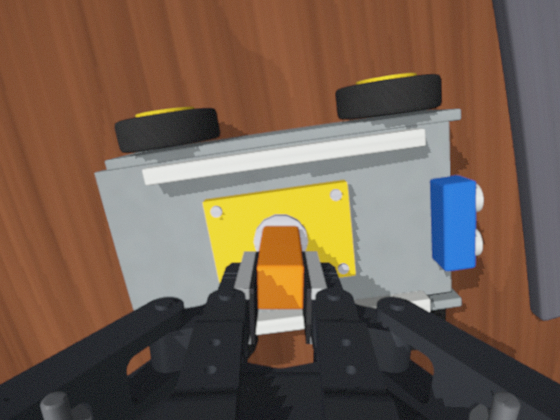

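The collar is flat on the yellow plate in both views, and the carriage has moved over. Now I draw the drift straight out.

>>> {"api": "servo_tool", "payload": {
  "grip": [255,255,255,255,255],
  "translation": [
    [0,0,-3],
    [0,0,-6],
    [0,0,-10],
    [0,0,-12],
    [0,0,-12]
  ],
  "twist": [
    [0,0,0],
    [0,0,0],
    [0,0,0],
    [0,0,0],
    [0,0,0]
  ]
}}

```text
clock: 15.25
position: [0.5659, 0.155, 0.1206]
tool_rot: [-3.14, -0.001, 1.399]
ft_force: [0.0, 0.5, -1.3]
gripper_width: 0.213
```

>>> {"api": "servo_tool", "payload": {
  "grip": [255,255,255,255,255],
  "translation": [
    [0,0,-20],
    [0,0,-35],
    [0,0,-40],
    [-20,3,-10],
    [-40,4,0]
  ],
  "twist": [
    [0,0,0],
    [0,0,0],
    [0,0,0],
    [0,0,0],
    [0,0,0]
  ]
}}

```text
clock: 15.75
position: [0.5654, 0.0963, 0.2299]
tool_rot: [3.134, -0.004, 1.404]
ft_force: [1.4, -0.5, -1.7]
gripper_width: 0.207
```

```bash
python3 w.py w6; python3 hole.py w6;python3 -c "
from h import *
plan([.5471,-.2251,.20],1.399)"
```

```text
t 15.75 pos [0.5654 0.0963 0.2299] rot [ 3.1341 -0.0038  1.4037] F [ 1.42 -0.47 -1.74] w 0.207
shift [-332.47   20.47  -31.24] twist [ 0.43 -0.22  0.21]
carr z 0.05639531844196788 ((567.4360961914062, 152.70944213867188), (55.78010177612305, 79.70397186279297), 88.26319885253906)
hole ((567.3699951171875, 153.03228759765625), (17.57568359375, 17.96584701538086), 133.09280395507812) px [270.57407407 127.48148148]
deck ((570.7354736328125, 149.91671752929688), (121.64449310302734, 207.5487823486328), 88.2672119140625)
t 15.8 pos [0.5639 0.0883 0.2279] rot [3.1374 0.0047 1.3977] F [-0.29 -4.44 -1.58] w 0.213
shift [-311.47   37.36   29.51] twist [ 0.24  0.27 -0.08]
```

View pics/w6_h.png

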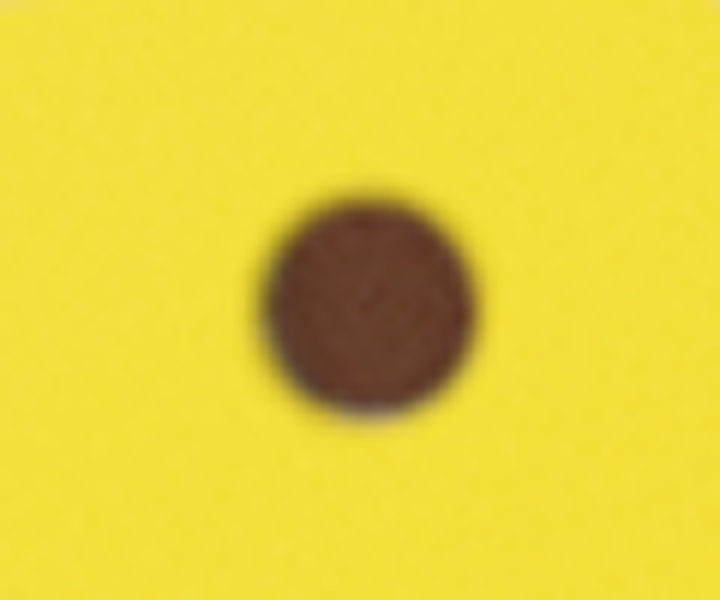

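The holes line up: the table shows through with only a hair of grey. Next I return the drift to the stand.

>>> {"api": "servo_tool", "payload": {
  "grip": [255,255,255,255,255],
  "translation": [
    [-46,5.5,0],
    [-46,5.5,0],
    [-46,5.5,0],
    [-46,5.5,0],
    [-46,5.5,0]
  ],
  "twist": [
    [0,0,0],
    [0,0,0],
    [0,0,0],
    [0,0,0],
    [0,0,0]
  ]
}}

```text
clock: 16.3
position: [0.5506, -0.1382, 0.2257]
tool_rot: [3.141, -0.001, 1.399]
ft_force: [0.9, -0.7, -1.9]
gripper_width: 0.21
```

>>> {"api": "servo_tool", "payload": {
  "grip": [255,255,255,255,255],
  "translation": [
    [-46,5.5,0],
    [-25,3,0],
    [-8,1,0],
    [0,0,20],
    [0,0,20]
  ],
  "twist": [
    [0,0,0],
    [0,0,0],
    [0,0,0],
    [0,0,0],
    [0,0,0]
  ]
}}

```text
clock: 16.8
position: [0.5476, -0.2162, 0.1857]
tool_rot: [3.14, -0.001, 1.399]
ft_force: [2.0, 0.7, -2.9]
gripper_width: 0.211
```

>>> {"api": "servo_tool", "payload": {
  "grip": [255,255,255],
  "translation": [
    [0,0,0],
    [0,0,0],
    [0,0,0]
  ],
  "twist": [
    [0,0,0],
    [0,0,0],
    [0,0,0]
  ]
}}

```text
clock: 17.1
position: [0.5479, -0.2165, 0.1864]
tool_rot: [3.139, 0.0, 1.4]
ft_force: [0.6, -0.9, -1.4]
gripper_width: 0.213
```

```bash
python3 -c "
from h import *
plan([.5471,-.2251,.128],1.399)"
```

```text
t 17.1 pos [ 0.5479 -0.2165  0.1864] rot [3.1393e+00 5.0000e-04 1.3999e+00] F [ 0.6  -0.88 -1.4 ] w 0.213
shift [-8.59  0.52 58.42] twist [0.13 0.03 0.05]
```

>>> {"api": "servo_tool", "payload": {
  "grip": [255,255,255,255,255],
  "translation": [
    [-8.6,0.5,0],
    [0,0,30],
    [0,0,20],
    [0,0,7],
    [0,0,0]
  ],
  "twist": [
    [0,0,0],
    [0,0,0],
    [0,0,0],
    [0,0,0],
    [0,0,0]
  ]
}}

```text
clock: 17.6
position: [0.5454, -0.2254, 0.1271]
tool_rot: [-3.14, -0.001, 1.399]
ft_force: [-0.1, -1.1, -2.4]
gripper_width: 0.21
```

>>> {"api": "servo_tool", "payload": {
  "grip": [255,255,255],
  "translation": [
    [0,0,0],
    [0,0,0],
    [0,0,0]
  ],
  "twist": [
    [0,0,0],
    [0,0,0],
    [0,0,0]
  ]
}}

```text
clock: 17.9
position: [0.5469, -0.226, 0.1293]
tool_rot: [3.139, 0.001, 1.399]
ft_force: [-0.5, -0.1, -2.3]
gripper_width: 0.213
```

```bash
python3 w.py w7; python3 held.py w7; python3 -c "
from h import *
plan([.5471,-.2251,.0742],1.399)"
```

```text
t 17.9 pos [ 0.5469 -0.226   0.1293] rot [3.1391e+00 1.0000e-03 1.3990e+00] F [-0.55 -0.05 -2.28] w 0.213
shift [ -11.92  -14.77 -130.76] twist [ 0.14  0.06 -0.06]
[ 256  259   48   51 2201] ((546.9111938476562, -225.08139038085938), (22.16375732421875, 18.595306396484375), 81.1410903930664)
offset world [2.43183776e-05 8.84655064e-04] tool x 0.0008757891937989642 tool y -0.00012727628579953663
t 17.95 pos [ 0.5467 -0.2258  0.129 ] rot [3.1396e+00 8.0000e-04 1.3990e+00] F [-0.07 -0.35 -1.7 ] w 0.21
shift [ 0.84  0.15 54.79] twist [0.12 0.05 0.  ]
```

View pics/w7.png

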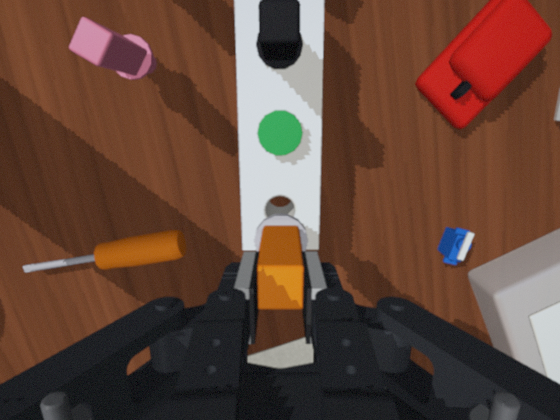

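The drift hovers over its empty hole (280,205) and is centred on it. I descend.

>>> {"api": "servo_tool", "payload": {
  "grip": [255,255,255,255,255],
  "translation": [
    [0.5,0.1,5],
    [0,0,5],
    [0,0,5],
    [0,0,5],
    [0,0,5]
  ],
  "twist": [
    [0,0,0],
    [0,0,0],
    [0,0,0],
    [0,0,0],
    [0,0,0]
  ]
}}

```text
clock: 18.45
position: [0.5459, -0.2248, 0.102]
tool_rot: [-3.141, -0.0, 1.399]
ft_force: [-0.6, -0.2, -1.3]
gripper_width: 0.211
```

>>> {"api": "servo_tool", "payload": {
  "grip": [255,255,255,255,255],
  "translation": [
    [0,0,4],
    [0,0,4],
    [0,0,3],
    [0,0,3],
    [0,0,0]
  ],
  "twist": [
    [0,0,0],
    [0,0,0],
    [0,0,0],
    [0,0,0],
    [0,0,0]
  ]
}}

```text
clock: 18.95
position: [0.5459, -0.2248, 0.0883]
tool_rot: [-3.141, -0.0, 1.399]
ft_force: [0.1, 0.1, -1.8]
gripper_width: 0.212
```

>>> {"api": "servo_tool", "payload": {
  "grip": [255,255,255,255,255],
  "translation": [
    [0,0,3],
    [0,0,3],
    [0,0,3],
    [0,0,2],
    [0,0,0]
  ],
  "twist": [
    [0,0,0],
    [0,0,0],
    [0,0,0],
    [0,0,0],
    [0,0,0]
  ]
}}

```text
clock: 19.45
position: [0.5458, -0.2247, 0.0773]
tool_rot: [-3.141, -0.0, 1.399]
ft_force: [-0.2, -0.5, -2.1]
gripper_width: 0.211
```

>>> {"api": "servo_tool", "payload": {
  "grip": [255,255,255,255,255],
  "translation": [
    [0,0,1],
    [0,0,1],
    [0,0,0.5],
    [0,0,0.4],
    [0,0,0]
  ],
  "twist": [
    [0,0,0],
    [0,0,0],
    [0,0,0],
    [0,0,0],
    [0,0,0]
  ]
}}

```text
clock: 19.95
position: [0.5462, -0.2249, 0.0748]
tool_rot: [-3.142, -0.0, 1.399]
ft_force: [1.0, 0.1, -2.5]
gripper_width: 0.216
```

>>> {"api": "servo_tool", "payload": {
  "grip": [255,255,255,255,255],
  "translation": [
    [0,0,0.4],
    [0,0,0],
    [0,0,0.4],
    [0,0,0],
    [0,0,0]
  ],
  "twist": [
    [0,0,0],
    [0,0,0],
    [0,0,0],
    [0,0,0],
    [0,0,0]
  ]
}}

```text
clock: 20.45
position: [0.5462, -0.225, 0.0742]
tool_rot: [3.141, 0.0, 1.399]
ft_force: [0.1, 0.5, -0.7]
gripper_width: 0.212
```

>>> {"api": "servo_tool", "payload": {
  "grip": [255,255,255,255],
  "translation": [
    [0,0,0.4],
    [0,0,0],
    [0,0,0.4],
    [0,0,0]
  ],
  "twist": [
    [0,0,0],
    [0,0,0],
    [0,0,0],
    [0,0,0]
  ]
}}

```text
clock: 20.85
position: [0.5464, -0.2251, 0.0741]
tool_rot: [3.141, 0.0, 1.399]
ft_force: [-1.5, 1.3, 4.9]
gripper_width: 0.208
```

Seated. I release, then retreat straight up.

>>> {"api": "servo_tool", "payload": {
  "grip": [150,100,50,0,0],
  "translation": [
    [0,0,-0.4],
    [0,0,0],
    [0,0,0],
    [0,0,0],
    [0,0,0]
  ],
  "twist": [
    [0,0,0],
    [0,0,0],
    [0,0,0],
    [0,0,0],
    [0,0,0]
  ]
}}

```text
clock: 21.35
position: [0.5462, -0.2249, 0.0735]
tool_rot: [-3.141, -0.0, 1.399]
ft_force: [0.4, -0.5, -0.9]
gripper_width: 0.999
```

>>> {"api": "servo_tool", "payload": {
  "grip": [0,0,0,0,0],
  "translation": [
    [0,0,0],
    [0,0,0],
    [0,0,-10],
    [0,0,-40],
    [0,0,-40]
  ],
  "twist": [
    [0,0,0],
    [0,0,0],
    [0,0,0],
    [0,0,0],
    [0,0,0]
  ]
}}

```text
clock: 21.85
position: [0.5452, -0.2244, 0.164]
tool_rot: [-3.139, -0.001, 1.399]
ft_force: [0.2, -0.2, 0.2]
gripper_width: 1.003
```

>>> {"api": "servo_tool", "payload": {
  "grip": [0,0,0,0,0],
  "translation": [
    [0,0,-20],
    [0,0,0],
    [0,0,0],
    [0,0,0],
    [0,0,0]
  ],
  "twist": [
    [0,0,0],
    [0,0,0],
    [0,0,0],
    [0,0,0],
    [0,0,0]
  ]
}}

```text
clock: 22.35
position: [0.545, -0.2242, 0.1816]
tool_rot: [-3.138, -0.001, 1.399]
ft_force: [0.2, -0.6, -0.2]
gripper_width: 0.999
```

```bash
python3 w.py w8; python3 meas.py w8; python3 -c "
from h import *
plan([.5655,-.1170,.16],1.399)"
```

```text
t 22.35 pos [ 0.545  -0.2242  0.1816] rot [-3.1379e+00 -1.4000e-03  1.3988e+00] F [ 0.2  -0.57 -0.25] w 0.999
shift [-13.05 -13.18 -78.38] twist [-0.21 -0.08 -0.07]
stand ((556.1888427734375, -171.26083374023438), (169.76536560058594, 56.1562614440918), 80.1279296875) 0.05241580371168236
orange ztop 0.1129 767 ((547.0796508789062, -224.6986083984375), (20.433395385742188, 18.71017837524414), 79.61954498291016)
black ztop 0.1131 1004 ((565.3048706054688, -117.93201446533203), (19.999147415161133, 18.870046615600586), 80.0848388671875)
green ztop 0.0632 985 ((556.2996826171875, -171.23960876464844), (27.426288604736328, 27.204252243041992), 80.07567596435547)
t 22.4 pos [ 0.5451 -0.2244  0.1818] rot [-3.1383e+00 -1.3000e-03  1.3989e+00] F [-0.01 -0.62  0.34] w 1.0
shift [109.23   1.75  21.93] twist [-0.19 -0.07 -0.01]
```

View pics/w8.png

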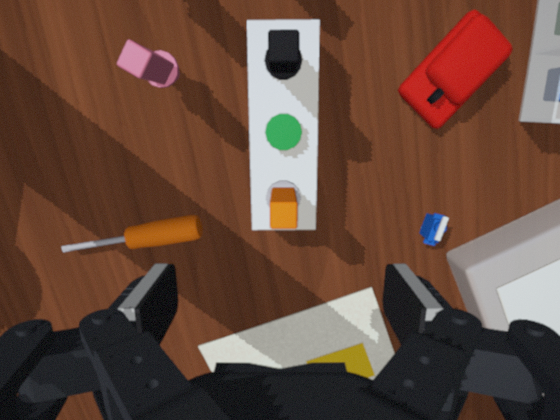

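The drift is back upright: its top reads 0.1129 (0.1130 before), centred in its hole. Next is the bolt (black, 283,50) at (0.5652,−0.1178).

>>> {"api": "servo_tool", "payload": {
  "grip": [0,0,0,0,0],
  "translation": [
    [40,0.7,0],
    [40,0.7,0],
    [28.5,0.5,0],
    [0,0,30],
    [0,0,30]
  ],
  "twist": [
    [0,0,0],
    [0,0,0],
    [0,0,0],
    [0,0,0],
    [0,0,0]
  ]
}}

```text
clock: 22.9
position: [0.5675, -0.1173, 0.1234]
tool_rot: [3.14, 0.0, 1.401]
ft_force: [0.0, 0.1, -0.3]
gripper_width: 1.003
```

>>> {"api": "servo_tool", "payload": {
  "grip": [0,0,0,0,0],
  "translation": [
    [0,0,25],
    [0,0,15],
    [0,0,7],
    [0,0,0],
    [0,0,0]
  ],
  "twist": [
    [0,0,0],
    [0,0,0],
    [0,0,0],
    [0,0,0],
    [0,0,0]
  ]
}}

```text
clock: 23.4
position: [0.5676, -0.1189, 0.0777]
tool_rot: [3.14, 0.0, 1.399]
ft_force: [0.2, 0.3, 0.2]
gripper_width: 1.002
```

```bash
python3 -c "
from h import *
plan([.5652,-.1178,.074],1.399)"
```

```text
t 23.4 pos [ 0.5676 -0.1189  0.0777] rot [3.1396e+00 3.0000e-04 1.3987e+00] F [0.2  0.29 0.21] w 1.002
shift [ 0.64 -2.53  3.73] twist [ 0.11  0.02 -0.02]
```

>>> {"api": "servo_tool", "payload": {
  "grip": [0,0,0],
  "translation": [
    [0.6,-2,3],
    [0,0,0],
    [0,0,0]
  ],
  "twist": [
    [0,0,0],
    [0,0,0],
    [0,0,0]
  ]
}}

```text
clock: 23.7
position: [0.5651, -0.1176, 0.0743]
tool_rot: [3.14, 0.0, 1.399]
ft_force: [0.1, -0.3, -0.7]
gripper_width: 0.999
```

>>> {"api": "servo_tool", "payload": {
  "grip": [255,255,255,255,255],
  "translation": [
    [0,0,0],
    [0,0,0],
    [0,0,0],
    [0,0,0],
    [0,0,0]
  ],
  "twist": [
    [0,0,0],
    [0,0,0],
    [0,0,0],
    [0,0,0],
    [0,0,0]
  ],
  "newtons": 80
}}

```text
clock: 24.2
position: [0.5651, -0.1176, 0.074]
tool_rot: [3.141, 0.0, 1.399]
ft_force: [0.8, -0.6, -0.8]
gripper_width: 0.215
```

>>> {"api": "servo_tool", "payload": {
  "grip": [255,255,255,255,255],
  "translation": [
    [0,0,0],
    [0,0,0],
    [0,0,0],
    [0,0,0],
    [0,0,0]
  ],
  "twist": [
    [0,0,0],
    [0,0,0],
    [0,0,0],
    [0,0,0],
    [0,0,0]
  ]
}}

```text
clock: 24.7
position: [0.5651, -0.1176, 0.0739]
tool_rot: [3.141, 0.0, 1.399]
ft_force: [0.5, -0.3, 2.4]
gripper_width: 0.211
```

>>> {"api": "servo_tool", "payload": {
  "grip": [255,255,255,255,255],
  "translation": [
    [0,0,-5],
    [0,0,-15],
    [0,0,-35],
    [0,0,-50],
    [0,0,-40]
  ],
  "twist": [
    [0,0,0],
    [0,0,0],
    [0,0,0],
    [0,0,0],
    [0,0,0]
  ]
}}

```text
clock: 25.2
position: [0.5649, -0.1175, 0.2219]
tool_rot: [3.14, 0.0, 1.399]
ft_force: [1.4, -1.1, -0.3]
gripper_width: 0.212
```

>>> {"api": "servo_tool", "payload": {
  "grip": [255,255,255,255,255],
  "translation": [
    [35,4,0],
    [45,5,0],
    [45,5,0],
    [45,5,0],
    [25,2,0]
  ],
  "twist": [
    [0,0,0],
    [0,0,0],
    [0,0,0],
    [0,0,0],
    [0,0,0]
  ]
}}

```text
clock: 25.7
position: [0.619, 0.0746, 0.2197]
tool_rot: [3.141, -0.001, 1.402]
ft_force: [0.5, -0.6, -0.5]
gripper_width: 0.212
```

>>> {"api": "servo_tool", "payload": {
  "grip": [255,255,255,255,255],
  "translation": [
    [8,1,0],
    [0,0,0],
    [0,0,0],
    [0,0,0],
    [0,0,0]
  ],
  "twist": [
    [0,0,0],
    [0,0,0],
    [0,0,0],
    [0,0,0],
    [0,0,0]
  ]
}}

```text
clock: 26.2
position: [0.621, 0.0774, 0.2188]
tool_rot: [-3.142, 0.0, 1.397]
ft_force: [-1.7, 0.0, -1.8]
gripper_width: 0.21
```

```bash
python3 w.py w9; python3 hole.py w9; python3 -c "
from h import *
plan([.5670,.1542,.12],1.399)"
```

```text
t 26.2 pos [0.621  0.0774 0.2188] rot [-3.1415e+00  2.0000e-04  1.3969e+00] F [-1.71  0.   -1.81] w 0.21
shift [-323.4   -35.59  -41.09] twist [-0.    0.01 -0.18]
carr z 0.05647003372368825 ((567.5307006835938, 152.83787536621094), (55.786964416503906, 80.18331146240234), 88.25343322753906)
hole ((568.1365356445312, 152.66415405273438), (17.512939453125, 18.43068504333496), 172.44833374023438) px [208.63636364 117.4       ]
deck ((570.743408203125, 149.9686279296875), (121.56310272216797, 207.6456298828125), 88.18363189697266)
t 26.25 pos [0.621  0.0775 0.2188] rot [-3.1416e+00  2.0000e-04  1.3971e+00] F [ 0.23 -0.18 -1.46] w 0.213
shift [ 66.19 -66.47  98.8 ] twist [-0.    0.01 -0.11]
```

View pics/w9.png

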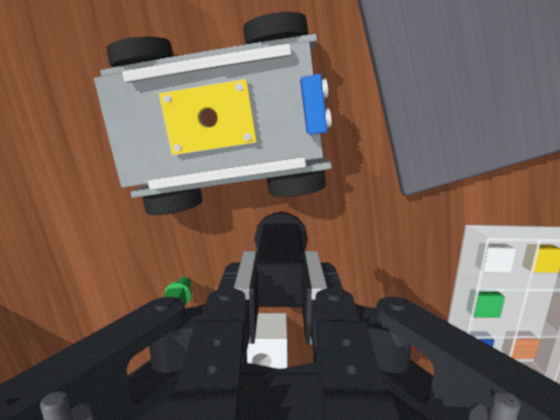

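View pics/w9_h.png

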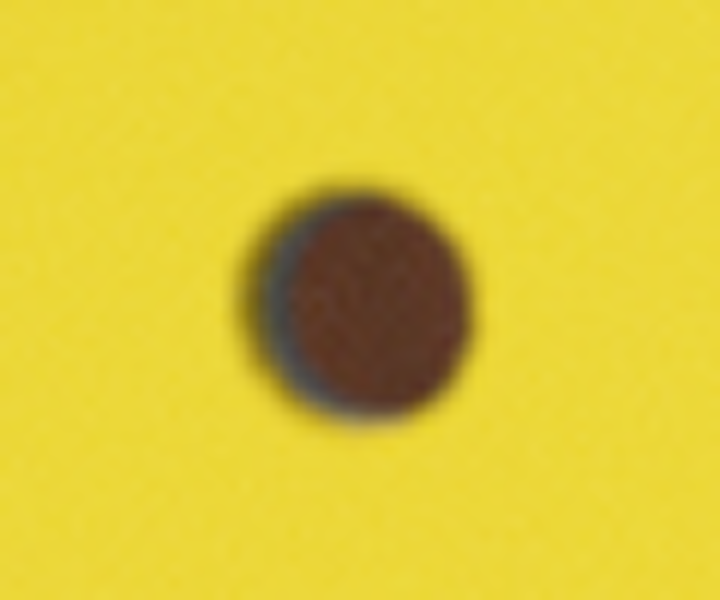

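The holes are still aligned and the bolt is held. I overshot sideways in the air because of a sign slip, with nothing nearby. Moving over the hole.

>>> {"api": "servo_tool", "payload": {
  "grip": [255,255,255,255,255],
  "translation": [
    [30,-30,0],
    [30,-30,0],
    [6.2,-6.5,20],
    [0,0,40],
    [0,0,30]
  ],
  "twist": [
    [0,0,0],
    [0,0,0],
    [0,0,0],
    [0,0,0],
    [0,0,0]
  ]
}}

```text
clock: 26.75
position: [0.5663, 0.1553, 0.1277]
tool_rot: [3.141, 0.0, 1.399]
ft_force: [-0.3, -0.7, -1.4]
gripper_width: 0.211
```

>>> {"api": "servo_tool", "payload": {
  "grip": [255,255,255,255],
  "translation": [
    [0,0,5],
    [0,0,0],
    [0,0,0],
    [0,0,0]
  ],
  "twist": [
    [0,0,0],
    [0,0,0],
    [0,0,0],
    [0,0,0]
  ]
}}

```text
clock: 27.15
position: [0.569, 0.1554, 0.1262]
tool_rot: [3.137, -0.001, 1.398]
ft_force: [0.3, 0.3, -0.6]
gripper_width: 0.213
```

```bash
python3 -c "
from h import *
plan([.5671,.1541,.108],1.399)"
```

```text
t 27.15 pos [0.569  0.1554 0.1262] rot [ 3.1371e+00 -1.4000e-03  1.3984e+00] F [ 0.28  0.27 -0.61] w 0.213
shift [-1.61 -1.71 18.23] twist [ 0.26 -0.08 -0.03]
```

>>> {"api": "servo_tool", "payload": {
  "grip": [255,255,255,255,255],
  "translation": [
    [-1.3,-1.3,2],
    [0,0,2],
    [0,0,2],
    [0,0,2],
    [0,0,0]
  ],
  "twist": [
    [0,0,0],
    [0,0,0],
    [0,0,0],
    [0,0,0],
    [0,0,0]
  ]
}}

```text
clock: 27.65
position: [0.565, 0.1543, 0.1152]
tool_rot: [-3.141, 0.0, 1.399]
ft_force: [-1.0, 0.1, -1.8]
gripper_width: 0.213
```

>>> {"api": "servo_tool", "payload": {
  "grip": [255,255,255],
  "translation": [
    [0,0,0],
    [0,0,0],
    [0,0,0]
  ],
  "twist": [
    [0,0,0],
    [0,0,0],
    [0,0,0]
  ]
}}

```text
clock: 27.95
position: [0.5655, 0.1544, 0.1158]
tool_rot: [3.141, -0.0, 1.399]
ft_force: [0.6, 0.2, -1.2]
gripper_width: 0.214
```

>>> {"api": "servo_tool", "payload": {
  "grip": [255,255,255,255,255],
  "translation": [
    [0,1.3,0],
    [0,0,2],
    [0,0,1.5],
    [0,0,0],
    [0,0,0]
  ],
  "twist": [
    [0,0,0],
    [0,0,0],
    [0,0,0],
    [0,0,0],
    [0,0,0]
  ]
}}

```text
clock: 28.45
position: [0.5666, 0.1541, 0.112]
tool_rot: [-3.141, 0.0, 1.399]
ft_force: [-0.3, 0.2, -1.8]
gripper_width: 0.211
```

>>> {"api": "servo_tool", "payload": {
  "grip": [255,255,255,255,255],
  "translation": [
    [0,0,1],
    [0,0,1],
    [0,0,1],
    [0,0,1],
    [0,0,0]
  ],
  "twist": [
    [0,0,0],
    [0,0,0],
    [0,0,0],
    [0,0,0],
    [0,0,0]
  ]
}}

```text
clock: 28.95
position: [0.5665, 0.1541, 0.1079]
tool_rot: [-3.141, 0.0, 1.399]
ft_force: [-0.3, -1.0, -1.2]
gripper_width: 0.21
```

>>> {"api": "servo_tool", "payload": {
  "grip": [255,255,255,255,255],
  "translation": [
    [0,0.4,1],
    [0,0,1],
    [0,0,1],
    [0,0,1],
    [0,0,0]
  ],
  "twist": [
    [0,0,0],
    [0,0,0],
    [0,0,0],
    [0,0,0],
    [0,0,0]
  ]
}}

```text
clock: 29.45
position: [0.567, 0.1539, 0.104]
tool_rot: [-3.141, 0.0, 1.399]
ft_force: [-0.0, -0.6, -1.7]
gripper_width: 0.214
```

>>> {"api": "servo_tool", "payload": {
  "grip": [255,255,255,255,255],
  "translation": [
    [0,0,1],
    [0,0,1],
    [0,0,1],
    [0,0,0.5],
    [0,0,0]
  ],
  "twist": [
    [0,0,0],
    [0,0,0],
    [0,0,0],
    [0,0,0],
    [0,0,0]
  ]
}}

```text
clock: 29.95
position: [0.5669, 0.1538, 0.1005]
tool_rot: [-3.141, 0.0, 1.399]
ft_force: [-0.8, -1.4, -1.0]
gripper_width: 0.213
```

>>> {"api": "servo_tool", "payload": {
  "grip": [255,255,255,255,255],
  "translation": [
    [0,0,1],
    [0,0,1],
    [0,0,1],
    [0,0,0.5],
    [0,0,0]
  ],
  "twist": [
    [0,0,0],
    [0,0,0],
    [0,0,0],
    [0,0,0],
    [0,0,0]
  ]
}}

```text
clock: 30.45
position: [0.567, 0.1539, 0.097]
tool_rot: [-3.141, 0.0, 1.399]
ft_force: [-1.0, -2.0, -0.8]
gripper_width: 0.211
```

>>> {"api": "servo_tool", "payload": {
  "grip": [255,255,255,255,255],
  "translation": [
    [0,0,1],
    [0,0,1],
    [0,0,1],
    [0,0,0],
    [0,0,0]
  ],
  "twist": [
    [0,0,0],
    [0,0,0],
    [0,0,0],
    [0,0,0],
    [0,0,0]
  ]
}}

```text
clock: 30.95
position: [0.567, 0.154, 0.094]
tool_rot: [-3.141, 0.0, 1.399]
ft_force: [-0.7, -2.5, -0.9]
gripper_width: 0.212
```

>>> {"api": "servo_tool", "payload": {
  "grip": [255,255,255,255,255],
  "translation": [
    [0,0,1],
    [0,0,1],
    [0,0,1],
    [0,0,0],
    [0,0,0]
  ],
  "twist": [
    [0,0,0],
    [0,0,0],
    [0,0,0],
    [0,0,0],
    [0,0,0]
  ]
}}

```text
clock: 31.45
position: [0.5671, 0.154, 0.091]
tool_rot: [-3.142, 0.0, 1.399]
ft_force: [-1.2, -2.2, -0.6]
gripper_width: 0.215
```

>>> {"api": "servo_tool", "payload": {
  "grip": [255,255,255,255,255],
  "translation": [
    [0,0,1],
    [0,0,1],
    [0,0,1],
    [0,0,1],
    [0,0,0]
  ],
  "twist": [
    [0,0,0],
    [0,0,0],
    [0,0,0],
    [0,0,0],
    [0,0,0]
  ]
}}

```text
clock: 31.95
position: [0.5671, 0.154, 0.087]
tool_rot: [-3.142, 0.0, 1.399]
ft_force: [-0.7, -3.2, -0.3]
gripper_width: 0.208
```

>>> {"api": "servo_tool", "payload": {
  "grip": [255,255,255,255,255],
  "translation": [
    [0,0,1.5],
    [0,0,1.5],
    [0,0,1.5],
    [0,0,1],
    [0,0,0]
  ],
  "twist": [
    [0,0,0],
    [0,0,0],
    [0,0,0],
    [0,0,0],
    [0,0,0]
  ]
}}

```text
clock: 32.45
position: [0.5671, 0.154, 0.0814]
tool_rot: [-3.142, 0.0, 1.399]
ft_force: [-0.4, -3.6, -0.3]
gripper_width: 0.214
```

>>> {"api": "servo_tool", "payload": {
  "grip": [255,255,255,255,255],
  "translation": [
    [0,0,1],
    [0,0,0.7],
    [0,0,0.5],
    [0,0,0.4],
    [0,0,0]
  ],
  "twist": [
    [0,0,0],
    [0,0,0],
    [0,0,0],
    [0,0,0],
    [0,0,0]
  ]
}}

```text
clock: 32.95
position: [0.5671, 0.154, 0.079]
tool_rot: [-3.142, 0.0, 1.399]
ft_force: [-1.0, -2.8, 0.1]
gripper_width: 0.212
```

>>> {"api": "servo_tool", "payload": {
  "grip": [255,255,255,255],
  "translation": [
    [0,0,0.4],
    [0,0,0],
    [0,0,0.4],
    [0,0,0]
  ],
  "twist": [
    [0,0,0],
    [0,0,0],
    [0,0,0],
    [0,0,0]
  ]
}}

```text
clock: 33.35
position: [0.5671, 0.154, 0.0783]
tool_rot: [3.142, 0.0, 1.399]
ft_force: [-0.8, -3.7, 1.8]
gripper_width: 0.211
```

>>> {"api": "servo_tool", "payload": {
  "grip": [255,255,255,255],
  "translation": [
    [0,0,0.4],
    [0,0,0],
    [0,0,0.4],
    [0,0,0]
  ],
  "twist": [
    [0,0,0],
    [0,0,0],
    [0,0,0],
    [0,0,0]
  ]
}}

```text
clock: 33.75
position: [0.5672, 0.1541, 0.0778]
tool_rot: [3.141, -0.0, 1.399]
ft_force: [-2.2, -3.6, 2.7]
gripper_width: 0.212
```

>>> {"api": "servo_tool", "payload": {
  "grip": [255,255,255,255],
  "translation": [
    [0,0,0.5],
    [0,0,0],
    [0,0,0],
    [0,0,0]
  ],
  "twist": [
    [0,0,0],
    [0,0,0],
    [0,0,0],
    [0,0,0]
  ]
}}

```text
clock: 34.15
position: [0.5672, 0.1541, 0.0777]
tool_rot: [3.141, 0.0, 1.399]
ft_force: [-3.1, -4.1, 6.5]
gripper_width: 0.211
```

The bolt is seated: TCP 0.0777 against 0.0779 expected, with the force rising to 6 N. I ease off, release and retreat.

>>> {"api": "servo_tool", "payload": {
  "grip": [255,255,150,80,0],
  "translation": [
    [-0.3,-0.2,-0.7],
    [0,0,0],
    [0,0,0],
    [0,0,0],
    [0,0,0]
  ],
  "twist": [
    [0,0,0],
    [0,0,0],
    [0,0,0],
    [0,0,0],
    [0,0,0]
  ]
}}

```text
clock: 34.65
position: [0.5671, 0.1545, 0.0776]
tool_rot: [3.141, -0.001, 1.399]
ft_force: [0.1, -0.0, 0.9]
gripper_width: 0.715
```

>>> {"api": "servo_tool", "payload": {
  "grip": [0,0,0,0,0],
  "translation": [
    [0,0,0],
    [0,0,0],
    [0,0,-10],
    [0,0,-30],
    [0,0,-40]
  ],
  "twist": [
    [0,0,0],
    [0,0,0],
    [0,0,0],
    [0,0,0],
    [0,0,0]
  ]
}}

```text
clock: 35.15
position: [0.5649, 0.1536, 0.1567]
tool_rot: [-3.136, 0.001, 1.399]
ft_force: [0.1, 0.1, -0.2]
gripper_width: 0.995
```

>>> {"api": "servo_tool", "payload": {
  "grip": [0,0,0,0,0],
  "translation": [
    [0,0,-40],
    [-30,5,-20],
    [-40,7,0],
    [0,0,0],
    [0,0,0]
  ],
  "twist": [
    [0,0,0],
    [0,0,0],
    [0,0,0],
    [0,0,0],
    [0,0,0]
  ]
}}

```text
clock: 35.65
position: [0.5668, 0.0822, 0.2185]
tool_rot: [3.141, -0.001, 1.397]
ft_force: [-0.9, 0.3, -0.4]
gripper_width: 1.002
```

```bash
python3 w.py w10
python3 - <<'E'
from h import *
import pickle
for nm in('top','scene'):
    c=cam(nm);save(c,nm+'9.png')
    if nm=='scene':
        cv2.imwrite('pics/s9c.png',cv2.resize(c['frame'][140:290,120:390],(792,440))[:,:,::-1])
c=pickle.load(open('w10.pkl','rb'));H=cv2.cvtColor(c['frame'],cv2.COLOR_RGB2HSV);P=cloud(c)
m=(H[...,2]<80)&(P[...,0]>.53)&(P[...,0]<.61)&(P[...,1]>.12)&(P[...,1]<.19)&(P[...,2]>.06)&(P[...,2]<.14)
z=np.percentile(P[...,2][m],90);t=m&(P[...,2]>z-.005)
print('bolt top',z,'expect .116(+.001)',cv2.minAreaRect((plane(c,np.argwhere(t)[:,::-1],.116)[:,:2]*1000).astype(np.float32)))
E
```

```text
t 35.65 pos [0.5668 0.0822 0.2185] rot [ 3.1408e+00 -8.0000e-04  1.3969e+00] F [-0.87  0.26 -0.37] w 1.002
shift [-318.72   18.63  -41.76] twist [ 0.05 -0.04 -0.18]
bolt top 0.11707831921265639 expect .116(+.001) ((567.6455688476562, 153.9851531982422), (19.362871170043945, 17.865615844726562), 79.79098510742188)
```

View pics/w10.png

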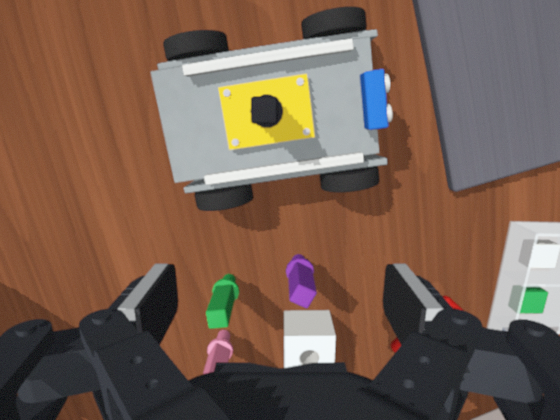

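View pics/s9c.png

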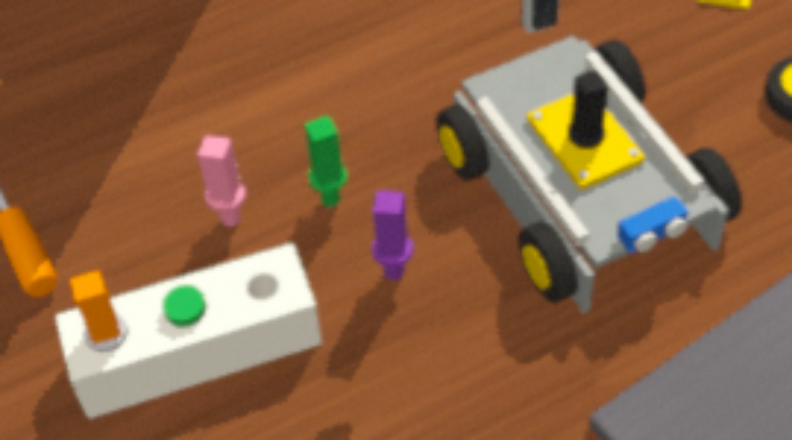

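The bolt stands upright with its collar on the plate; its top reads 0.1171, which is the 0.116 expected plus the usual 1 mm depth bias. The drift is down in the stand, and the rest looks untouched. Handing in.

```bash
python3 -c "
from h import *
print(r.sense()['ft_force'].round(2), r.sign_off())"
```

```text
the job is handed in; nothing more can be done
[-0.65  0.48  0.76] None
```

The job is done and handed in at about 36 s of the 72 s allowed; the hand-in gave no verdict.

- **Drift:** I pushed it fully home through both holes, easing sideways toward the deck hole, with the carriage dragging at about 3 N each way. The collar landed softly and I pressed to about 8 N at most.
- **Holes:** With the drift drawn out, the wrist view showed both holes in line.
- **Stand:** The drift went back into its own hole, upright and fully down. Its top measured 0.1129 m, against 0.1130 m before I lifted it.
- **Bolt:** I pushed it fully home. It seated with about 6.5 N of downward force and up to about 4 N on each sideways axis. Its top measured 0.1171 m against 0.116 m expected, which matches the camera's usual 1 mm over-reading.

Two things did not go exactly as planned:
- The camera and the arm's own position disagreed by about 1 mm on where the hole was.
- I overshot about 5 cm sideways in mid-air while carrying the bolt, because of a sign slip. Nothing was touched.

By eye, the final pictures show nothing else moved; I did not measure the other objects. The gripper is open and clear of everything.

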